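Leak-check the lid seam of a culture chamber

TASK

Slide the yellow tape roll up off its post on the culture chamber and set it down flat in the blue tray without dropping it. Then take the leak probe from its fork stand and run its tip slowly (about 4 cm a second) along the lid seam, down in the groove, in one pass from the red mark round the corner to the green mark without the tip coming up out of the groove. Hang the probe back in its stand, and leave the brass collar and everything else where it is.

Things in the scene. Friction and masses are not known exactly. Their poses are not given: they have to be found in the camera images.
- chamber: Fixed white box 160 (its x) x 220 (its y) x 75 mm; origin at the centre of its underside, z up. White lid 112 x 172 mm, flush with the 12 mm metal rim (tops at z 75 mm); between them all round the seam: a groove 12 mm wide, 9 mm deep, black rubber floor, centre lines at x +-62 and y +-92 mm. On the lid a blue block 20 x 50 x 12 mm at (35, 45) and a dial, 32 mm wide, 10 tall, at (30, -25) mm.
- seam_start (a point): Start of the seam run: middle of the groove beside the red mark on the rim, at the height of the rim top; chamber frame (-62, 55, 75) mm. The roll may cover it or the groove between here and the corner.
- seam_corner (a point): Middle of the groove at its corner, height of the rim top; chamber frame (-62, -92, 75) mm. The run goes straight from seam_start to here, then straight to seam_end.
- seam_end (a point): End of the run: middle of the groove beside the green mark on the rim, height of the rim top; chamber frame (30, -92, 75) mm.
- roll: Yellow roll of tape (rigid), outside diameter 64, bore 26, height 38 mm, 0.11-0.23 kg, loose over one of the posts and lying over the groove. Origin at the centre of its underside, z along its axis (up).
- collar: a bystander: brass collar, 34 mm across, 22 mm tall, loose over the other post; stays there. Origin at the centre of its underside.
- tray: Fixed shallow blue tray, 180 (its x) x 150 (its y) x 18 mm, open on top, walls and floor 5 mm thick. Origin at the centre of its underside. It stands left or right of the chamber.
- stand: Fixed grey fork stand, on the other side from the tray. Origin at the centre of its foot (100 x 90 mm), z up. Two level tines, top at 100 mm, each 22 mm wide, x -35 to 38 mm; between them an 18 mm slot, open to its -x and upward, closed beyond x = 10 mm; column behind (x 26 to 38 mm), no higher. The probe hangs with its axis over the origin, give or take 3 mm.
- probe: Leak probe (stylus), 155 mm long, 0.11-0.18 kg, hanging upright in the fork. Origin at its tip, z up its axis: steel tip 5 mm thick to z 30 mm, black shaft 12 mm thick to 90, disc 40 mm wide from 90 to 95 (rests on the tines; the tip then hangs 10 mm above the table), orange square handle 24 x 24 mm from 95 to 155 mm, faces across its x and y axes.
- probe_tip (a point): The very tip of the probe (same point as its origin).
- bottle: a bystander: amber bottle with white cap, 60 mm wide, 150 mm tall; origin under its centre.
- jar: a bystander: white jar with red cap, 60 mm wide, 75 mm tall; origin under its centre.
- tipbox: a bystander: clear box with green lid, 60 x 95 x 55 mm, near the robot; origin under its centre.
- beaker: a bystander: glass beaker, 68 mm wide, 70 mm tall, near the robot; origin under its centre.
- pot_a: a bystander: white sample pot with red cap, 44 mm wide, 90 mm tall; origin under its centre.
- pot_b: a bystander: like pot_a, on the other side.
- spatula: a bystander: spatula, 170 mm long, lying on the table.
- post_a (a point): Foot centre, on the lid, of an upright steel post 13 mm thick and 55 mm tall; chamber frame (-34, 20, 75) mm. One post carries the roll, the other the brass collar, either way round.
- post_b (a point): Foot centre, on the lid, of an upright steel post 13 mm thick and 55 mm tall; chamber frame (-34, -50, 75) mm. One post carries the roll, the other the brass collar, either way round.
There are look-alikes about, which are no part of the job. Of the things like the probe, leave any that is pink or turquoise; of the rest the larger one is meant.

How it is judged:
By the outcome, as a careful person would: the job done as asked, in the order asked, and still so for the second after the job is handed in, with the robot touching nothing.
It also fails if it takes over 72 s, if anything falls off the work surface, if the arm or the gripper's body presses on something with over 40 N, if the wrist force passes 120 N, or if a joint passes its speed limit or range.

ROBOT

A 6-joint arm with a two-finger parallel gripper is mounted at the origin on the work surface. World frame = base frame: x ahead of the robot, y to its left, z up, the work surface at z = 0. Lengths are in m, angles in rad, forces in N, time in s.
With the tool pointing down it reaches from about 0.4 to 0.825 m from the base axis. Payload 7 kg.
Tool frame: the origin (TCP) lies midway between the tips of the shut fingers; the grasp point (between the pads) lies 19 mm behind it; z points along the fingers, y is the line along which they close (so a half turn about z gives the same grasp; the last joint's range is limited). The gripper opens to 88 mm and grips with 3 to 60 N. Pads are 19 mm wide; open, the fingers measure 130 mm over their backs; the gripper's body (78 mm by 193 mm) begins 47 mm behind the grasp point.
Start: joints at [-0.978, 0.359, 0.012, 0, -1.224, -0.288], TCP at [0.203, -0.644, 0.227] pointing down, gripper open.
Joint ranges: [-3.07, 3.07], [-1.43, 2.12], [-1.02, 1.25], [-3.03, 1.67], [-3.05, -0], [-3.03, 3.03]. Speed limits (rad/s): [2.39, 2.39, 3.01, 3.14, 3.14, 3.14].

INTERFACE

Orientations are given as a 3x3 rotation matrix whose columns are the frame's x, y, z axes.
In Python, from rig import bot gives the robot as it stands.
- The arm moves only by the tool carry_out, never from a script. Its argument "increments" is a list of rows, each a list of 7 numbers: the shift along the tool's x, y, z each as a share of 0.5 m, from -1 to 1, then the turn, a rotation vector about the tool's x, y, z each as a share of 180 degrees, from -1 to 1, then the closure, from 0 (fully open) to 1 (shut). A call has 1 to 8 rows; each row is the pose to reach, as a shift and turn from the pose commanded when the call began, along the tool's axes at that moment, turning the shorter way round; what a row does not reach only later rows make up. A row lasts 1/12 s, in which the tool goes at most 41.7 mm and 7.16 degrees, less where a joint would pass 70% of its speed; a pose out of reach is approached as far as the arm can. A call with a number of a shift or a turn outside -1 to 1 is refused whole. A call with a gripper value outside its range is refused whole. The fingers move at their own pace and stop on an object; the grip force is fixed at half the most. Time passes only in rows, so rows that repeat a pose let the fingers close. It gives the time, the measured TCP pose, the force, the opening and the grip force at its end, in the units of the state.
- bot.observe(): the state, without advancing time (a new reading comes with each control period).
- bot.snapshot(name): name is "side" or "top" or "wrist"; returns the picture (400x640x3 uint8, red, green, blue); there is no depth.
- bot.get_calibration(name): a dict with "fov_y" (degrees; the focal length in pixels is half the picture's height over the tangent of half this angle, whatever the lens; pixels are square), "cx", "cy" (the principal point, pixels), "R" (3x3) and "t" (3): a world point X has camera coordinates R X + t; the wrist camera has in their place "T_tool_cam" (4x4, takes a point from camera to tool coordinates, whose origin is the TCP and whose axes are the flange's). Camera axes: x right, y down, z forward; pixel columns grow to the right and rows downward; lengths in m; the calibration is good to about 2 mm. A picture is of the moment at which its call begins: read the wrist's pose just before it. get_calibration takes no time and is no camera call.
- bot.sign_off(): hands the job in; it is judged then, once.
The state is a dict: "clock": time; "joint_pos": joint angles; "dq": joint speeds; "joint_efforts": joint torques, N m; "eef_pos": TCP position; "tool_rot": TCP orientation; "wrist_force": force on the tool from outside, world axes, zero at the start; "wrist_torque": the same for the moment, N m; "opening": finger opening in m; "finger_force": force on a finger pad.
Only numpy, scipy, OpenCV 4.12 (cv2) and the standard library are available. Lean on these libraries where they do the work, as an engineer would, in place of code of your own. Each camera call takes 0.05 s, during which the arm holds its last target. There are 200 camera calls.

## Working session

There is one attempt and no reset: what is moved stays moved. The work goes in short steps, Python scripts to look and compute and a tool call to move; the robot and the scene stay as the last step left them, time stands still between calls to the robot, and variables do not carry over. Pictures are saved under pics/ and viewed, at most 10 in all, crops included, and the job is handed in when it is done.

Besides the shell and the picture viewer there is one more tool, called after "Emit:" by a JSON object that holds its "api" and its "payload", one argument or row to a line. carry_out: Moves the arm, as the interface text tells. Shift numbers are shares of 0.5 m and turn numbers shares of 180 degrees, none past 1 either way. Its arguments: {"type":"object","properties":{"increments":{"type":"array","items":{"type":"array","items":{"type":"number","minimum":-1,"maximum":1}}}},"required":["increments"]}

```bash
ls; mkdir -p pics; cat > h.py <<'E'
import numpy as np, cv2
from rig import bot
def cam(n):
    c=bot.get_calibration(n); f=200/np.tan(np.radians(c["fov_y"])/2)
    if "R" in c: R=np.array(c["R"]);t=np.array(c["t"])
    else:
        s=bot.observe(); T=np.eye(4);T[:3,:3]=s["tool_rot"];T[:3,3]=s["eef_pos"]
        M=np.linalg.inv(T@np.array(c["T_tool_cam"]));R=M[:3,:3];t=M[:3,3]
    return f,c["cx"],c["cy"],R,t
def cast(C,u,v,z):
    f,cx,cy,R,t=C; o=-R.T@t; d=R.T@np.array([(u-cx)/f,(v-cy)/f,1]); return o+d*(z-o[2])/d[2]
def proj(C,X):
    f,cx,cy,R,t=C; p=R@np.array(X)+t; return np.array([f*p[0]/p[2]+cx,f*p[1]/p[2]+cy])
def snap(n,name):
    C=cam(n); im=np.array(bot.snapshot(n)); cv2.imwrite(f"pics/{name}.png",im[...,::-1]); return C,im
E
python3 - <<'E'
from h import *
s=bot.observe(); print(s["clock"],s["eef_pos"],np.round(s["tool_rot"],3),s["opening"])
for n in("top","side"):
    C,im=snap(n,n+"0"); print(n,bot.get_calibration(n))
a=cv2.imread("pics/top0.png")
E
```

```text
pics
0.0 [ 0.20238399 -0.64343458  0.22562058] [[-0.954 -0.3   -0.001]
 [-0.3    0.954  0.002]
 [ 0.     0.002 -1.   ]] 0.0876192784079846
top {'fov_y': 43.63832413639045, 'cx': 325.01894161893404, 'cy': 202.5009590752717, 'R': array([[-1.94545533e-02, -9.99809377e-01, -1.65198174e-03],
       [-9.98272150e-01,  1.95162186e-02, -5.54241055e-02],
       [ 5.54457808e-02,  5.70876148e-04, -9.98461536e-01]]), 't': array([0.04832475, 0.58608675, 1.38980074])}
side {'fov_y': 46.05828417989178, 'cx': 314.26876327621716, 'cy': 198.93901605446538, 'R': array([[-0.69949505, -0.7146368 ,  0.0009589 ],
       [-0.48351337,  0.47227976, -0.7369984 ],
       [ 0.52623331, -0.51599037, -0.67589381]]), 't': array([0.44848569, 0.32513801, 0.91834114])}
```

View pics/top0.png

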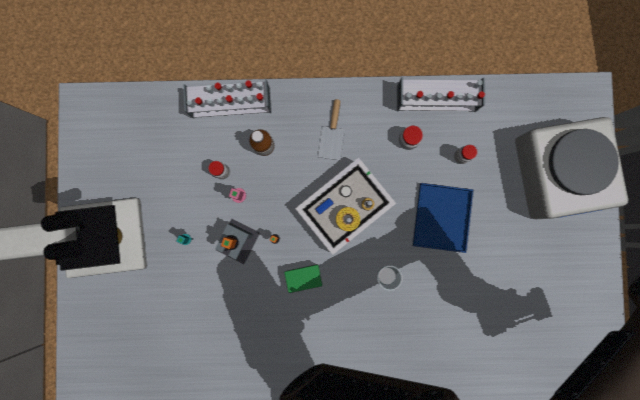

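View pics/side0.png

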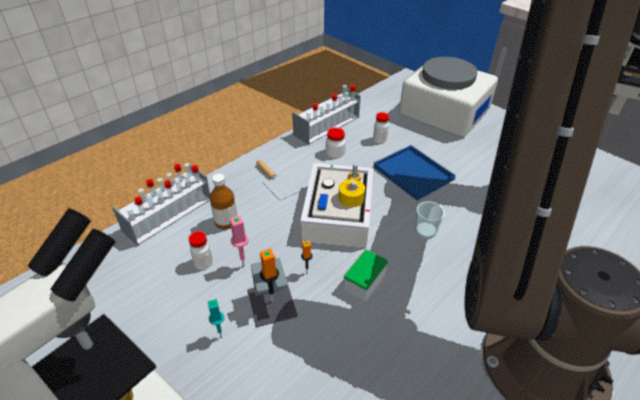

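```bash
python3 - <<'E'
from h import *
C=cam("top"); a=cv2.imread("pics/top0.png"); h=cv2.cvtColor(a,cv2.COLOR_BGR2HSV)
def blobs(lo,hi,z,name,mn=8):
    m=cv2.inRange(h,np.array(lo),np.array(hi)); n,l,st,c=cv2.connectedComponentsWithStats(m)
    for i in range(1,n):
        if st[i,4]>=mn and 100<c[i][1]<300 and 170<c[i][0]<500:
            r=cv2.minAreaRect(np.argwhere(l==i)[:,::-1].astype(np.float32))
            print(name,st[i,4],np.round(c[i],1),np.round(cast(C,*c[i],z)[:2],4),np.round(r[1],1),np.round([cast(C,*p,z)[:2] for p in cv2.boxPoints(r)],3).tolist() if st[i,4]>100 else "")
blobs((22,120,100),(33,255,255),.113,"yellow")
blobs((5,150,100),(18,255,255),.165,"orange")
blobs((105,150,50),(125,255,255),.018,"blue",30)
blobs((45,100,60),(75,255,255),.075,"green",2)
blobs((0,0,0),(180,255,45),.075,"dark",30)
s=cv2.imread("pics/side0.png")
A=cv2.resize(a[150:270,200:400],(800,480),interpolation=cv2.INTER_CUBIC)[:, :]
B=cv2.resize(s[215:335,180:340],(400,300),interpolation=cv2.INTER_CUBIC)
M=np.zeros((600,800,3),np.uint8);M[:300,:400]=B;M[:300,400:]=cv2.resize(s[140:260,270:430],(400,300),interpolation=cv2.INTER_CUBIC)
M[300:,:]=cv2.resize(a[150:270,170:490],(800,300),interpolation=cv2.INTER_CUBIC)
cv2.imwrite("pics/m0.png",M)
print(bot.get_calibration("wrist"))
E
```

```text
yellow 331 [347.7 218.8] [ 0.5377 -0.0215] [23. 23.] [[0.569, 0.008], [0.568, -0.052], [0.508, -0.051], [0.509, 0.01]]
orange 24 [273.8 238.6] [0.4905 0.167 ] [6.4 5.7] 
orange 69 [227.  242.8] [0.4823 0.2843] [10.4  9.5] 
blue 3071 [442.2 216.7] [ 0.5406 -0.291 ] [52.2 62.9] [[0.461, -0.208], [0.636, -0.232], [0.617, -0.377], [0.442, -0.352]]
blue 108 [324.  205.7] [0.5778 0.0398] [ 6.1 17.2] [[0.57, 0.064], [0.599, 0.026], [0.586, 0.016], [0.556, 0.054]]
green 6 [368.  172.8] [ 0.6618 -0.081 ] [1.3 2.7] 
green 10 [234.  193.2] [0.6136 0.2821] [3. 2.] 
green 8 [180.  239.5] [0.4917 0.4284] [2.1 2.1] 
green 3 [272.7 238.7] [0.4891 0.1794] [0.7 1.4] 
green 14 [226.  242.5] [0.4813 0.3049] [3.1 3.6] 
green 757 [302.8 278.3] [0.3818 0.1002] [21.9 34.8] [[0.402, 0.151], [0.419, 0.06], [0.362, 0.049], [0.345, 0.14]]
dark 507 [344.9 204.6] [ 0.5771 -0.0165] [48.  70.4] [[0.567, 0.097], [0.684, -0.054], [0.581, -0.132], [0.465, 0.017]]
dark 40 [240.2 228.4] [0.5183 0.2663] [23.7  1.3] 
dark 38 [233.5 239.7] [0.4883 0.2847] [13.9  7.2] 
dark 110 [242.9 255.6] [0.4454 0.2597] [ 8.  14.3] [[0.435, 0.278], [0.469, 0.26], [0.459, 0.241], [0.425, 0.259]]
{'fov_y': 61.62239225742243, 'cx': 318.36655297040215, 'cy': 193.3644242963405, 'T_tool_cam': array([[ 9.71348137e-04, -9.53063859e-01, -3.02767793e-01,
         8.26190159e-02],
       [ 9.99999238e-01,  1.15645103e-03, -4.32094471e-04,
         2.90511486e-04],
       [ 7.61949752e-04, -3.02767143e-01,  9.53064256e-01,
        -1.58697148e-01],
       [ 0.00000000e+00,  0.00000000e+00,  0.00000000e+00,
         1.00000000e+00]])}
```

View pics/m0.png

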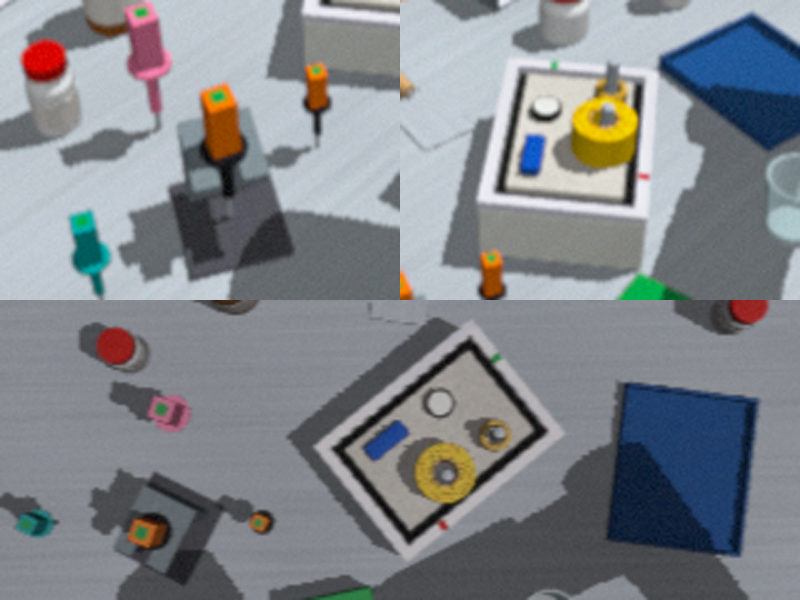

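Candidates like the probe (top px): the orange one in the grey fork (227,243), a small orange one standing free (274,239), a pink one (236,194) and a turquoise one (184,239). The larger orange one, hanging in the fork, is the one meant, and the enlarged crop confirms it. The roll is on post_a (348,219), the collar is on post_b (368,203) and the tray is at (442,217). I'm moving now to look from above with the wrist camera.

Emit:
{"api": "carry_out", "payload": {
  "increments": [
    [-0.44,0.42,-0.04,0,0,-0.26,0],
    [-0.44,0.42,-0.04,0,0,-0.26,0],
    [-0.44,0.42,-0.04,0,0,-0.26,0],
    [-0.44,0.42,-0.04,0,0,-0.26,0],
    [-0.44,0.42,-0.04,0,0,-0.26,0],
    [-0.44,0.42,-0.04,0,0,-0.26,0],
    [-0.44,0.42,-0.04,0,0,-0.26,0],
    [-0.44,0.42,-0.04,0,0,-0.26,0]
  ]
}}

```text
clock: 0.77
eef_pos: [0.3509, -0.374, 0.2471]
tool_rot: [[-0.428, -0.904, 0.001], [-0.904, 0.428, 0.0], [-0.001, -0.001, -1.0]]
wrist_force: [0.4, -0.4, -0.2]
opening: 0.0878
finger_force: 0.0
```

```bash
cat >> h.py <<'E'
from scipy.spatial.transform import Rotation as Ro
def to(p,yaw=None,z=None):
    """shares from the present pose to TCP p, tool y at world angle yaw (deg), pointing down"""
    s=bot.observe(); R=np.array(s["tool_rot"]); P=np.array(s["eef_pos"])
    y0=np.degrees(np.arctan2(R[1,1],R[0,1])); yaw=y0 if yaw is None else yaw
    a=np.radians(yaw); y=np.array([np.cos(a),np.sin(a),0]); D=np.c_[np.cross(y,[0,0,-1]),y,[0,0,-1]]
    sh=R.T@(np.array(p)-P)/.5; tu=Ro.from_matrix(R.T@D).as_rotvec()/np.pi
    print("t",round(s["clock"],2),"P",P.round(4),"yaw",y0.round(1),"j",np.round(s["joint_pos"],2),"F",np.round(s["wrist_force"],1),"open",round(s["opening"],4))
    print("  sh",sh.round(4).tolist(),"turn",tu.round(4).tolist(),"mm",round(np.linalg.norm(sh)*500,1))
E
python3 -c "
from h import *
to([.52,-.02,.27],205.7)"
```

```text
t 0.77 P [ 0.3509 -0.374   0.2471] yaw 154.7 j [-0.43  0.08 -0.31 -0.   -1.19 -0.01] F [ 0.4 -0.4 -0.2] open 0.0878
  sh [-0.7846, -0.0026, -0.0452] turn [-0.0004, 0.0001, -0.2836] mm 393.0
```

Emit:
{"api": "carry_out", "payload": {
  "increments": [
    [-0.78,0,-0.045,0,0,-0.284,0],
    [-0.78,0,-0.045,0,0,-0.284,0],
    [-0.78,0,-0.045,0,0,-0.284,0],
    [-0.78,0,-0.045,0,0,-0.284,0],
    [-0.78,0,-0.045,0,0,-0.284,0],
    [-0.78,0,-0.045,0,0,-0.284,0],
    [-0.78,0,-0.045,0,0,-0.284,0],
    [-0.78,0,-0.045,0,0,-0.284,0]
  ]
}}

```text
clock: 1.43
eef_pos: [0.4941, -0.0756, 0.266]
tool_rot: [[0.436, -0.9, 0.0], [-0.9, -0.436, 0.0], [-0.0, -0.0, -1.0]]
wrist_force: [0.9, -1.0, 0.1]
opening: 0.0878
finger_force: 0.0
```

Emit:
{"api": "carry_out", "payload": {
  "increments": [
    [-0.15,0,0,0,0,0,0.1],
    [-0.15,0,0,0,0,0,0.1],
    [-0.15,0,0,0,0,0,0.1],
    [-0.15,0,0,0,0,0,0.1]
  ]
}}

```text
clock: 1.77
eef_pos: [0.4612, -0.0085, 0.2658]
tool_rot: [[0.432, -0.902, 0.0], [-0.902, -0.432, 0.0], [-0.0, -0.0, -1.0]]
wrist_force: [-0.3, 0.0, 0.3]
opening: 0.079
finger_force: 0.0
```

```bash
python3 - <<'E'
from h import *
to([.536,-.022,.2],205.7)
C,im=snap("wrist","w0")
E
```

```text
t 1.77 P [ 0.4612 -0.0085  0.2658] yaw -154.4 j [ 0.41 -0.03 -0.37 -0.   -1.23  0.04] F [-0.3  0.   0.3] open 0.079
  sh [0.0891, -0.1231, 0.1317] turn [-0.0001, 0.0, -0.0005] mm 100.5
```

View pics/w0.png

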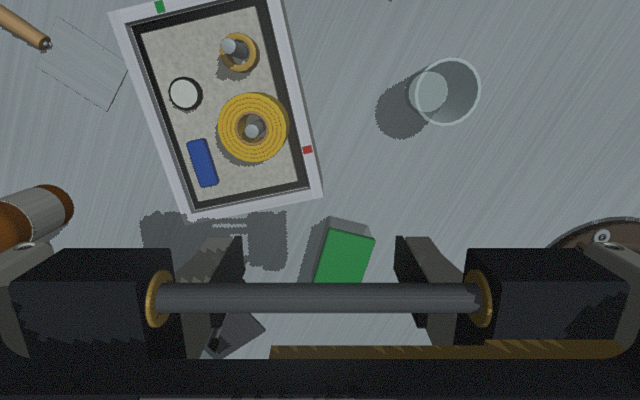

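The wrist view shows the roll at (252,127), the collar at (240,52), the red mark at (307,150), the green mark at (160,6), the block at (203,163) and the dial at (185,94).

```bash
python3 - <<'E'
from h import *
C=cam("wrist"); a=cv2.imread("pics/w0.png"); h=cv2.cvtColor(a,cv2.COLOR_BGR2HSV)
def cen(lo,hi,box):
    m=cv2.inRange(h,np.array(lo),np.array(hi)); k=np.zeros_like(m); x0,x1,y0,y1=box; k[y0:y1,x0:x1]=m[y0:y1,x0:x1]
    return np.argwhere(k)[:,::-1].astype(np.float32)
ch=lambda v:np.array(v)/1000
src=[];dst=[]
r=cen((0,120,80),(8,255,255),(295,320,140,160)); g=cen((45,100,60),(75,255,255),(145,175,0,15)); b=cen((108,120,60),(125,255,255),(180,225,130,190))
print(len(r),len(g),len(b),r.mean(0),g.mean(0),b.mean(0), g.min(0),g.max(0), r.min(0), r.max(0))
for p,z,c in((r,.075,(-74,55)),(b,.087,(35,45))):
    q=cv2.minAreaRect(p)[0]; src.append(ch(c)); dst.append(cast(C,*q,z)[:2])
print("green",cast(C,*g.mean(0),.075)[:2])
# groove quads : dark pixels inside the chamber region
d=cen((0,0,0),(180,255,50),(120,330,0,205)); m=np.zeros(a.shape[:2],np.uint8); m[d[:,1].astype(int),d[:,0].astype(int)]=255
n,l,st,_=cv2.connectedComponentsWithStats(m); i=1+np.argmax(st[1:,4]); P=np.argwhere(l==i)[:,::-1]
hull=cv2.convexHull(P.astype(np.int32))[:,0]
# outer edges of the groove (rim inner edge, z .075... far-side rows at top)
W=np.array([cast(C,*p,.075)[:2] for p in P+0.0])
c,th=None,None
rect=cv2.minAreaRect((W*1000).astype(np.float32)); print("dark rect mm",rect); print(cv2.boxPoints(rect).round(1).tolist())
y=cen((20,130,90),(34,255,255),(205,300,80,175)); print("roll",len(y),cv2.minEnclosingCircle(y),cast(C,*cv2.minEnclosingCircle(y)[0],.113)[:2])
D=np.array(dst);S=np.array(src); print("red",D[0],"blue",D[1])
# long side lines of the dark groove: right side, outer edge, per row
L=[];Rr=[]
for row in range(12,190,4):
    xs=P[P[:,1]==row][:,0]
    if len(xs): Rr.append(cast(C,xs.max()+.5,row+0.,.075)[:2]); L.append(cast(C,xs.min()-.5,row+0.,.075)[:2])
for nme,X in(("R",Rr),("L",L)):
    v=cv2.fitLine((np.array(X)*1000).astype(np.float32),cv2.DIST_HUBER,0,.01,.01).ravel(); print(nme,v.round(3),np.degrees(np.arctan2(v[1],v[0])).round(2))
E
```

```text
52 92 863 [306.75   149.3077] [159.29347    6.130435] [201.92236 162.52724] [154.   0.] [164.  12.] [303. 146.] [311. 153.]
green [ 0.6607486  -0.08440168]
dark rect mm ((571.4298706054688, -22.667434692382812), (129.126953125, 187.30203247070312), 37.87889862060547)
[[463.0, 11.600000381469727], [578.0, -136.1999969482422], [679.9000244140625, -56.900001525878906], [564.9000244140625, 90.9000015258789]]
roll 2680 ((252.9524383544922, 125.79296112060547), 35.72276306152344) [ 0.53617985 -0.02719548]
red [ 0.48079731 -0.02212305] blue [0.57230609 0.03474562]
R [ 3.29000e-01  9.44000e-01  5.91352e+02 -3.98620e+01] 70.76
L [ 6.15000e-01 -7.89000e-01  6.41132e+02 -7.39000e+00] -52.08
```

```bash
python3 - <<'E'
from h import *
to([.536,-.026,.15],205.8)
E
```

```text
t 1.82 P [ 0.4616 -0.0094  0.2658] yaw -154.5 j [ 0.41 -0.03 -0.37  0.   -1.23  0.04] F [ 1.  -0.4 -0.5] open 0.0789
  sh [0.0941, -0.12, 0.2317] turn [-0.0001, -0.0, -0.0016] mm 138.7
```

Emit:
{"api": "carry_out", "payload": {
  "increments": [
    [0.094,-0.12,0,0,0,-0.002,0.1],
    [0.094,-0.12,0.08,0,0,-0.002,0.1],
    [0.094,-0.12,0.16,0,0,-0.002,0.1],
    [0.094,-0.12,0.22,0,0,-0.002,0.1],
    [0.094,-0.12,0.22,0,0,-0.002,0.1],
    [0.094,-0.12,0.22,0,0,-0.002,0.1]
  ]
}}

```text
clock: 2.32
eef_pos: [0.5351, -0.0285, 0.1544]
tool_rot: [[0.433, -0.902, -0.005], [-0.902, -0.433, -0.002], [-0.0, 0.005, -1.0]]
wrist_force: [0.1, 0.8, 0.9]
opening: 0.0788
finger_force: 0.0
```

```bash
python3 - <<'E'
from h import *
to([.536,-.026,.084],205.8)
C,im=snap("wrist","w1"); h=cv2.cvtColor(im,cv2.COLOR_RGB2HSV)
m=cv2.inRange(h,np.array((20,130,90)),np.array((34,255,255))); y=np.argwhere(m)[:,::-1]; print(len(y),y.min(0),y.max(0)); 
E
```

```text
t 2.32 P [ 0.5351 -0.0285  0.1544] yaw -154.4 j [ 0.31  0.19 -0.39  0.   -0.99  0.13] F [0.1 0.8 0.9] open 0.0788
  sh [-0.0037, -0.0045, 0.1409] turn [0.0017, 0.0001, -0.0009] mm 70.5
5542 [146  94] [490 326]
```

View pics/w1.png

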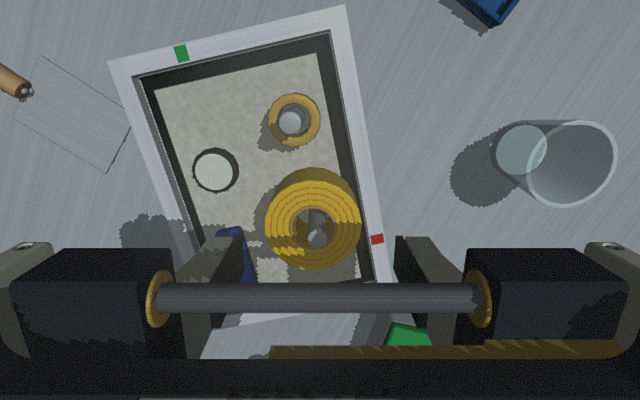

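The closer view shows the roll centred near (313,228) between the fingers, the red mark at (377,239), the green mark at (181,53), and the dial and block clear of the finger paths. Re-measuring the chamber from this view.

```bash
python3 - <<'E'
from h import *
C=cam("wrist"); a=cv2.imread("pics/w1.png"); h=cv2.cvtColor(a,cv2.COLOR_BGR2HSV)
def cen(lo,hi,box):
    m=cv2.inRange(h,np.array(lo),np.array(hi)); x0,x1,y0,y1=box
    return (np.argwhere(m[y0:y1,x0:x1])[:,::-1]+[x0,y0]).astype(np.float32)
r=cen((0,120,80),(8,255,255),(365,392,228,250)); g=cen((45,100,60),(75,255,255),(170,195,40,66))
rw=cast(C,*r.mean(0),.075)[:2]; gw=cast(C,*g.mean(0),.075)[:2]; d=gw-rw
yaw=np.arctan2(d[1],d[0])-np.arctan2(-159,104); R=np.array([[np.cos(yaw),-np.sin(yaw)],[np.sin(yaw),np.cos(yaw)]])
c=(rw+gw)/2-R@np.array([-.022,-.0245]); print("red",rw,"green",gw,np.linalg.norm(d),"yaw",np.degrees(yaw),"centre",c)
for n,q in(("roll",cast(C,313,228,.113)),("dial",cast(C,215.5,171,.085)),("pb",cast(C,292,122,.130)),):
    print(n,q[:2],"chamber",(R.T@(q[:2]-c)*1000).round(1))
to([*cast(C,313,228,.113)[:2],.084],np.degrees(yaw)-12+180)
# lid/groove edge samples along a row: right groove
for row in (120,150):
    v=a[row,300:380].mean(1).astype(int); print(row,v.tolist())
E
```

```text
red [ 0.48133073 -0.01965346] green [ 0.663597   -0.08199872] 0.19263416784710083 yaw 37.9282220848974 centre [ 0.57475755 -0.01797812]
roll [ 0.53715985 -0.02132274] chamber [-31.7  20.5]
dial [ 0.61302697 -0.01973595] chamber [ 29.1 -24.9]
pb [ 0.57731621 -0.07958965] chamber [-35.9 -50.2]
t 2.37 P [ 0.5367 -0.0279  0.1568] yaw -154.3 j [ 0.31  0.19 -0.39  0.   -0.99  0.13] F [1.1 0.7 1. ] open 0.0787
  sh [-0.0116, -0.0067, 0.1455] turn [0.0002, -0.0003, -0.0013] mm 73.1
120 [138, 93, 80, 81, 85, 93, 91, 92, 93, 91, 79, 109, 108, 117, 111, 116, 116, 119, 119, 113, 112, 152, 152, 150, 151, 153, 151, 153, 150, 122, 63, 53, 55, 57, 54, 54, 56, 58, 54, 54, 57, 58, 53, 51, 68, 99, 90, 128, 176, 170, 174, 173, 172, 168, 169, 166, 168, 170, 167, 168, 167, 172, 179, 174, 164, 141, 140, 140, 139, 136, 136, 136, 138, 143, 142, 143, 137, 137, 142, 140]
150 [141, 144, 149, 149, 157, 152, 149, 149, 150, 152, 149, 152, 145, 143, 145, 145, 145, 148, 147, 145, 143, 143, 141, 142, 140, 144, 143, 145, 144, 145, 148, 149, 149, 150, 152, 123, 55, 53, 53, 59, 57, 53, 57, 56, 56, 54, 57, 55, 55, 54, 66, 98, 98, 169, 165, 172, 168, 172, 167, 169, 167, 168, 169, 166, 165, 163, 164, 173, 169, 167, 147, 136, 138, 139, 139, 141, 142, 143, 140, 135]
```

Emit:
{"api": "carry_out", "payload": {
  "increments": [
    [-0.0095,-0.003,0.03,0,0,0,0.1],
    [-0.0095,-0.003,0.07,0,0,0,0.1],
    [-0.0095,-0.003,0.11,0,0,0,0.1],
    [-0.0095,-0.003,0.13,0,0,0,0.1],
    [-0.0095,-0.003,0.145,0,0,0,0.1],
    [-0.0095,-0.003,0.145,0,0,0,0.1],
    [-0.0095,-0.003,0.145,0,0,0,0.1],
    [-0.0095,-0.003,0.145,0,0,0,0.1]
  ]
}}

```text
clock: 3.03
eef_pos: [0.5364, -0.0217, 0.0848]
tool_rot: [[0.435, -0.901, 0.002], [-0.901, -0.435, 0.0], [0.001, -0.002, -1.0]]
wrist_force: [-0.3, 0.5, 0.3]
opening: 0.0789
finger_force: 0.0
```

Emit:
{"api": "carry_out", "payload": {
  "increments": [
    [0,0,0,0,0,0,0.5],
    [0,0,0,0,0,0,0.5],
    [0,0,0,0,0,0,0.5],
    [0,0,0,0,0,0,0.5],
    [0,0,0,0,0,0,0.5],
    [0,0,0,0,0,0,0.5]
  ]
}}

```text
clock: 3.53
eef_pos: [0.5357, -0.0217, 0.0838]
tool_rot: [[0.435, -0.901, 0.001], [-0.901, -0.435, 0.0], [0.0, -0.001, -1.0]]
wrist_force: [-1.5, 0.7, 6.2]
opening: 0.0641
finger_force: 30.0
```

Emit:
{"api": "carry_out", "payload": {
  "increments": [
    [0,0,-0.02,0,0,0,0.5],
    [0,0,-0.05,0,0,0,0.5],
    [0,0,-0.08,0,0,0,0.5],
    [0,0,-0.11,0,0,0,0.5],
    [0,0,-0.14,0,0,0,0.5],
    [0,0,-0.17,0,0,0,0.5],
    [0,0,-0.2,0,0,0,0.5],
    [0,0,-0.2,0,0,0,0.5]
  ]
}}

```text
clock: 4.2
eef_pos: [0.5368, -0.0217, 0.1866]
tool_rot: [[0.435, -0.901, 0.004], [-0.901, -0.435, 0.001], [0.001, -0.004, -1.0]]
wrist_force: [0.3, 0.1, -0.0]
opening: 0.0641
finger_force: 30.0
```

```bash
python3 - <<'E'
from h import *
C=cam("top"); q=cv2.minAreaRect
# tray outline at top-of-wall height
a=cv2.imread("pics/top0.png"); h=cv2.cvtColor(a,cv2.COLOR_BGR2HSV)
m=cv2.inRange(h,np.array((105,130,40)),np.array((125,255,255))); m[:, :400]=0
p=np.argwhere(m)[:,::-1]; n,l,st,c=cv2.connectedComponentsWithStats(m); i=1+np.argmax(st[1:,4]); P=np.argwhere(l==i)[:,::-1]
W=np.array([cast(C,*x,.018)[:2]*1000 for x in P+0.]).astype(np.float32); r=cv2.minAreaRect(W); print(r, cv2.boxPoints(r).round(0).tolist())
to([r[0][0]/1e3,r[0][1]/1e3,.174],None)
E
```

```text
((538.8472900390625, -291.8154296875), (148.20455932617188, 176.97274780273438), 81.4754638671875) [[440.0, -352.0], [615.0, -378.0], [637.0, -232.0], [462.0, -205.0]]
t 4.2 P [ 0.5368 -0.0217  0.1866] yaw -154.2 j [ 0.33  0.16 -0.35  0.   -1.05  0.12] F [ 0.3  0.1 -0. ] open 0.0641
  sh [0.4883, 0.2313, 0.0248] turn [-0.0013, -0.0004, -0.0] mm 270.4
```

Emit:
{"api": "carry_out", "payload": {
  "increments": [
    [0.488,0.231,0,0,0,0.19,0.5],
    [0.488,0.231,0,0,0,0.19,0.5],
    [0.488,0.231,0,0,0,0.19,0.5],
    [0.488,0.231,0,0,0,0.19,0.5],
    [0.488,0.231,0,0,0,0.19,0.5],
    [0.488,0.231,0,0,0,0.19,0.5],
    [0.488,0.231,0.04,0,0,0.19,0.5],
    [0.488,0.231,0.09,0,0,0.19,0.5]
  ]
}}

```text
clock: 4.87
eef_pos: [0.5378, -0.2962, 0.1387]
tool_rot: [[-0.151, -0.989, 0.003], [-0.989, 0.151, -0.001], [0.001, -0.003, -1.0]]
wrist_force: [0.8, 0.5, -2.1]
opening: 0.0645
finger_force: 30.0
```

Emit:
{"api": "carry_out", "payload": {
  "increments": [
    [0,0,0.04,0,0,0,0.5],
    [0,0,0.08,0,0,0,0.5],
    [0,0,0.12,0,0,0,0.5],
    [0,0,0.15,0,0,0,0.5],
    [0,0,0.18,0,0,0,0.5],
    [0,0,0.2,0,0,0,0.5],
    [0,0,0.2,0,0,0,0.5],
    [0,0,0.2,0,0,0,0.5]
  ]
}}

```text
clock: 5.53
eef_pos: [0.5369, -0.2917, 0.0378]
tool_rot: [[-0.147, -0.989, -0.002], [-0.989, 0.147, 0.0], [0.0, 0.002, -1.0]]
wrist_force: [0.7, -0.5, -1.9]
opening: 0.0644
finger_force: 30.0
```

```bash
python3 - <<'E'
from h import *
to([.539,-.292,.016],171.5)
E
```

```text
t 5.53 P [ 0.5369 -0.2917  0.0378] yaw 171.5 j [-0.18  0.44 -0.35  0.   -0.78  0.03] F [ 0.7 -0.5 -1.9] open 0.0644
  sh [-0.0001, -0.0043, 0.0435] turn [0.0005, -0.0, 0.0003] mm 21.9
```

Emit:
{"api": "carry_out", "payload": {
  "increments": [
    [0,0,0.012,0,0,0,0.5],
    [0,0,0.022,0,0,0,0.5],
    [0,0,0.03,0,0,0,0.5],
    [0,0,0.036,0,0,0,0.5],
    [0,0,0.04,0,0,0,0.5],
    [0,0,0.044,0,0,0,0.5],
    [0,0,0.044,0,0,0,0.5],
    [0,0,0.044,0,0,0,0.5]
  ]
}}

```text
clock: 6.2
eef_pos: [0.5373, -0.2918, 0.0162]
tool_rot: [[-0.147, -0.989, -0.0], [-0.989, 0.147, -0.0], [0.0, 0.0, -1.0]]
wrist_force: [0.9, -0.8, -0.8]
opening: 0.0643
finger_force: 30.0
```

Emit:
{"api": "carry_out", "payload": {
  "increments": [
    [0,0,0.002,0,0,0,0.5],
    [0,0,0.004,0,0,0,0.5],
    [0,0,0.004,0,0,0,0.5],
    [0,0,0.004,0,0,0,0.5]
  ]
}}

```text
clock: 6.53
eef_pos: [0.5373, -0.2918, 0.0143]
tool_rot: [[-0.147, -0.989, -0.0], [-0.989, 0.147, -0.0], [0.0, 0.0, -1.0]]
wrist_force: [0.0, 0.3, -1.1]
opening: 0.0641
finger_force: 30.0
```

One more small step until it makes contact, then open.

Emit:
{"api": "carry_out", "payload": {
  "increments": [
    [0,0,0.001,0,0,0,0.5],
    [0,0,0.002,0,0,0,0.5],
    [0,0,0.003,0,0,0,0.5],
    [0,0,0.003,0,0,0,0.5]
  ]
}}

```text
clock: 6.87
eef_pos: [0.5374, -0.2918, 0.0138]
tool_rot: [[-0.147, -0.989, 0.0], [-0.989, 0.147, -0.0], [0.0, -0.0, -1.0]]
wrist_force: [-3.2, 2.6, 8.2]
opening: 0.0643
finger_force: 30.0
```

```bash
python3 - <<'E'
from h import *
to([.537,-.292,.0125],171.5)
E
```

```text
t 6.87 P [ 0.5374 -0.2918  0.0138] yaw 171.6 j [-0.18  0.47 -0.37  0.   -0.73  0.03] F [-3.2  2.6  8.2] open 0.0643
  sh [0.0005, 0.0008, 0.0026] turn [-0.0001, -0.0001, 0.0003] mm 1.4
```

Emit:
{"api": "carry_out", "payload": {
  "increments": [
    [0,0,0,0,0,0,0.08],
    [0,0,0,0,0,0,0.08],
    [0,0,0,0,0,0,0.08],
    [0,0,0,0,0,0,0.08],
    [0,0,-0.04,0,0,0,0.08],
    [0,0,-0.12,0,0,0,0.08],
    [0,0,-0.2,0,0,0,0.08],
    [0,0,-0.28,0,0,0,0.08]
  ]
}}

```text
clock: 7.53
eef_pos: [0.5368, -0.2917, 0.1539]
tool_rot: [[-0.147, -0.989, -0.001], [-0.989, 0.147, 0.0], [0.0, 0.001, -1.0]]
wrist_force: [0.7, 0.2, -0.3]
opening: 0.0807
finger_force: 0.0
```

```bash
python3 - <<'E'
from h import *
C=cam("top"); a=cv2.imread("pics/top0.png"); h=cv2.cvtColor(a,cv2.COLOR_BGR2HSV)
Ct,im=snap("top","top1"); hh=cv2.cvtColor(im,cv2.COLOR_RGB2HSV)
m=cv2.inRange(hh,np.array((22,120,60)),np.array((33,255,255))); n,l,st,c=cv2.connectedComponentsWithStats(m)
for i in range(1,n):
    if st[i,4]>60: print("yellow",st[i,4],c[i].round(1),cast(Ct,*c[i],.043).round(3))
# green square on top of handle, top view z=.165 ; side view too
print("probe top", cast(C,226,242.5,.165))
S=cam("side"); b=cv2.imread("pics/side0.png"); hs=cv2.cvtColor(b,cv2.COLOR_BGR2HSV)
m=cv2.inRange(hs,np.array((45,100,60)),np.array((75,255,255)))[240:265,255:285]; g=np.argwhere(m)[:,::-1]+[255,240]; print("side green",g.mean(0),cast(S,*g.mean(0),.165))
to([.46,.2,.28],205)
E
```

```text
probe top [0.4831272  0.28687521 0.165     ]
side green [266.92857143 253.28571429] [0.48137508 0.28516024 0.165     ]
t 7.58 P [ 0.541  -0.2936  0.1635] yaw 171.6 j [-0.18  0.3  -0.22  0.   -1.04  0.03] F [ 2.9 -1.6  9.3] open 0.0807
  sh [-0.9524, 0.3012, -0.2395] turn [-0.003, -0.002, -0.1853] mm 513.6
```

Emit:
{"api": "carry_out", "payload": {
  "increments": [
    [-0.64,0.16,-0.23,0,0,0,0.2],
    [-0.64,0.16,-0.23,0,0,0,0.2],
    [-0.64,0.16,-0.23,0,0,0,0.2],
    [-0.64,0.16,-0.23,0,0,0,0.2],
    [-0.64,0.16,-0.23,0,0,0,0.2],
    [-0.64,0.16,-0.23,0,0,0,0.2],
    [-0.64,0.16,-0.23,0,0,0,0.2],
    [-0.64,0.16,-0.23,0,0,0,0.2]
  ]
}}

```text
clock: 8.25
eef_pos: [0.5061, 0.0233, 0.2634]
tool_rot: [[-0.147, -0.989, 0.001], [-0.989, 0.147, 0.0], [-0.0, -0.001, -1.0]]
wrist_force: [1.4, 0.0, 1.1]
opening: 0.0701
finger_force: 0.0
```

```bash
python3 - <<'E'
from h import *
to([.475,.365,.28],175)
E
```

```text
t 8.25 P [0.5061 0.0233 0.2634] yaw 171.5 j [ 0.43  0.05 -0.29 -0.   -1.22 -0.58] F [1.4 0.  1.1] open 0.0701
  sh [-0.6669, 0.1621, -0.0331] turn [-0.0002, 0.0001, -0.0192] mm 343.6
```

Emit:
{"api": "carry_out", "payload": {
  "increments": [
    [-0.66,0.16,-0.03,0,0,-0.02,0.2],
    [-0.66,0.16,-0.03,0,0,-0.02,0.2],
    [-0.66,0.16,-0.03,0,0,-0.02,0.2],
    [-0.66,0.16,-0.03,0,0,-0.02,0.2],
    [-0.66,0.16,-0.03,0,0,-0.02,0.2],
    [-0.66,0.16,-0.03,0,0,-0.02,0.2],
    [-0.66,0.16,-0.03,0,0,-0.02,0.2],
    [-0.66,0.16,-0.03,0,0,-0.02,0.2]
  ]
}}

```text
clock: 8.92
eef_pos: [0.476, 0.3552, 0.2774]
tool_rot: [[-0.084, -0.996, 0.0], [-0.996, 0.084, 0.0], [-0.0, -0.0, -1.0]]
wrist_force: [0.9, 0.4, -0.2]
opening: 0.0706
finger_force: 0.0
```

Emit:
{"api": "carry_out", "payload": {
  "increments": [
    [0,0,0,0,0,0,0.2],
    [0,0,0,0,0,0,0.2],
    [0,0,0,0,0,0,0.2]
  ]
}}

```text
clock: 9.17
eef_pos: [0.4764, 0.3532, 0.2767]
tool_rot: [[-0.084, -0.996, -0.001], [-0.996, 0.084, -0.001], [0.001, 0.001, -1.0]]
wrist_force: [1.0, -0.0, 0.9]
opening: 0.0699
finger_force: 0.0
```

```bash
python3 - <<'E'
from h import *
to([.475,.365,.28],175)
C,im=snap("wrist","w2"); M=np.zeros((600,800,3),np.uint8)
b=im[...,::-1]; p=proj(C,[.482,.286,.165]); print(p)
u,v=p.astype(int); u0=max(0,min(440,u-100)); v0=max(0,min(250,v-75))
cv2.imwrite("pics/w2c.png",cv2.resize(b[v0:v0+150,u0:u0+200],(800,600),interpolation=cv2.INTER_CUBIC)); print(u0,v0)
Ct,im=snap("top","top2"); hh=cv2.cvtColor(im,cv2.COLOR_RGB2HSV)
m=cv2.inRange(hh,np.array((22,120,60)),np.array((33,255,255))); n,l,st,c=cv2.connectedComponentsWithStats(m)
for i in range(1,n):
    if st[i,4]>40: print("yellow",st[i,4],c[i].round(1),st[i,2:4],cast(Ct,*c[i],.043).round(3))
E
```

```text
t 9.17 P [0.4764 0.3532 0.2767] yaw 175.2 j [ 0.97  0.2  -0.1  -0.   -1.28 -1.05] F [ 1.  -0.   0.9] open 0.0699
  sh [-0.0232, 0.0048, -0.0067] turn [0.0002, -0.0003, 0.0011] mm 12.3
[303.65584957 108.2146584 ]
203 33
yellow 328 [443.6 217.2] [24 23] [ 0.538 -0.289  0.043]
```

View pics/w2c.png

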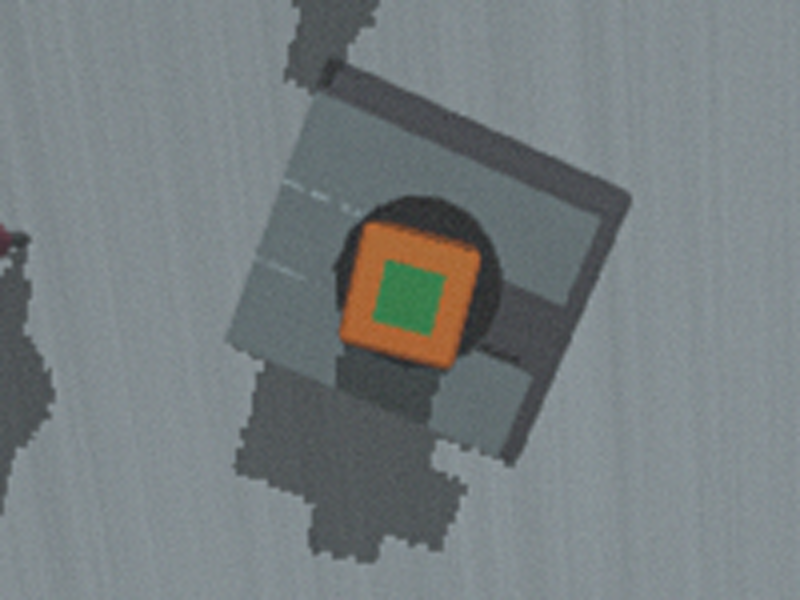

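The fork crop shows the probe's orange handle with its green cap, tilted about 14° in the image. The slot opens to the right and slightly down. The roll sits flat in the tray at (0.538, -0.289). Measuring the handle and stand angles.

```bash
python3 - <<'E'
from h import *
C=cam("wrist"); a=cv2.imread("pics/w2.png"); h=cv2.cvtColor(a,cv2.COLOR_BGR2HSV)
def box(lo,hi):
    m=cv2.inRange(h,np.array(lo),np.array(hi)); k=np.zeros_like(m); k[75:135,280:335]=m[75:135,280:335]; return np.argwhere(k)[:,::-1].astype(np.float32)
for n,P in(("green",box((45,80,60),(80,255,255))),("both",np.r_[box((45,80,60),(80,255,255)),box((3,130,80),(18,255,255))])):
    r=cv2.minAreaRect(P); W=np.array([cast(C,*p,.165)[:2] for p in cv2.boxPoints(r)]); e=W[1]-W[0]
    print(n,len(P),r,"world",W.mean(0),cast(C,*P.mean(0),.165),"edge ang",np.degrees(np.arctan2(e[1],e[0])),np.linalg.norm(e),np.linalg.norm(W[2]-W[1]))
# tine outline corners (crop px/4+offset) top at z .1: TL,(back-right) etc.
q=lambda u,v:cast(C,203+u/4,33+v/4,.1)[:2]
A,B,D,E=q(322,92),q(603,215),q(228,340),q(500,462)
for s,e in((A,B),(D,E),(A,D),(B,E)): v=e-s; print(np.degrees(np.arctan2(v[1],v[0])).round(1),np.linalg.norm(v).round(4))
print("mid",(A+B+D+E)/4, A,B,D,E)
to([.482,.286,.2],175.2-14.5)
E
```

```text
green 228 ((304.6176452636719, 107.0294189453125), (14.794672966003418, 15.279744148254395), 14.03624439239502) world [0.48151278 0.28430687] [0.48152132 0.28422814 0.165     ] edge ang -110.32868693966971 0.011653094180800648 0.011464845234725456
both 912 ((304.8823547363281, 105.97058868408203), (30.316951751708984, 32.01470184326172), 14.03624439239502) world [0.48124426 0.28365365] [0.48117419 0.2835407  0.165     ] edge ang -110.7119984990784 0.024339456268529246 0.023308995535291758
152.8 0.0716
150.9 0.0734
61.4 0.0617
63.1 0.064
mid [0.48221709 0.28437812] [0.49942626 0.24019423] [0.43576028 0.27293768] [0.52892877 0.29435613] [0.46475306 0.33002444]
t 9.27 P [0.4768 0.3523 0.2772] yaw 175.1 j [ 0.97  0.2  -0.1   0.   -1.28 -1.05] F [ 0.2 -0.5 -0.4] open 0.0702
  sh [0.1311, -0.0217, 0.1544] turn [0.0, -0.0001, 0.08] mm 101.9
```

Emit:
{"api": "carry_out", "payload": {
  "increments": [
    [0.134,-0.021,0,0,0,0.087,0.2],
    [0.134,-0.021,0.05,0,0,0.087,0.2],
    [0.134,-0.021,0.1,0,0,0.087,0.2],
    [0.134,-0.021,0.13,0,0,0.087,0.2],
    [0.134,-0.021,0.13,0,0,0.087,0.2],
    [0.134,-0.021,0.13,0,0,0.087,0.2]
  ]
}}

```text
clock: 9.77
eef_pos: [0.4817, 0.2843, 0.2125]
tool_rot: [[-0.352, -0.936, -0.0], [-0.936, 0.352, -0.001], [0.001, -0.0, -1.0]]
wrist_force: [0.4, 0.6, 0.1]
opening: 0.0703
finger_force: 0.0
```

```bash
python3 - <<'E'
from h import *
to([.4815,.2848,.118],159.5)
E
```

```text
t 9.77 P [0.4817 0.2843 0.2125] yaw 159.4 j [ 0.88  0.18 -0.27  0.   -1.12 -1.24] F [0.4 0.6 0.1] open 0.0703
  sh [-0.001, 0.0008, 0.189] turn [-0.0, -0.0002, -0.0004] mm 94.5
```

Emit:
{"api": "carry_out", "payload": {
  "increments": [
    [0,0,0.04,0,0,0,0.2],
    [0,0,0.08,0,0,0,0.2],
    [0,0,0.12,0,0,0,0.2],
    [0,0,0.16,0,0,0,0.2],
    [0,0,0.18,0,0,0,0.2],
    [0,0,0.189,0,0,0,0.2],
    [0,0,0.189,0,0,0,0.2],
    [0,0,0.189,0,0,0,0.2]
  ]
}}

```text
clock: 10.43
eef_pos: [0.4822, 0.2861, 0.1189]
tool_rot: [[-0.35, -0.937, 0.001], [-0.937, 0.35, 0.001], [-0.001, -0.001, -1.0]]
wrist_force: [-0.3, -0.2, 0.4]
opening: 0.0702
finger_force: 0.0
```

Emit:
{"api": "carry_out", "payload": {
  "increments": [
    [0,0,0,0,0,0,0.9],
    [0,0,0,0,0,0,0.9],
    [0,0,0,0,0,0,0.9],
    [0,0,0,0,0,0,0.9],
    [0,0,0,0,0,0,0.9],
    [0,0,0,0,0,0,0.9],
    [0,0,0,0,0,0,0.9],
    [0,0,0,0,0,0,0.9]
  ]
}}

```text
clock: 11.1
eef_pos: [0.4815, 0.2855, 0.1177]
tool_rot: [[-0.35, -0.937, -0.0], [-0.937, 0.35, -0.0], [0.0, 0.0, -1.0]]
wrist_force: [-0.4, -0.0, 0.4]
opening: 0.0241
finger_force: 29.9
```

```bash
python3 - <<'E'
from h import *
to([.4815,.2848,.118],159.5)
E
```

```text
t 11.1 P [0.4815 0.2855 0.1177] yaw 159.5 j [ 0.88  0.27 -0.39 -0.   -0.91 -1.24] F [-0.4 -0.   0.4] open 0.0241
  sh [0.0013, -0.0005, -0.0006] turn [0.0, -0.0, -0.0001] mm 0.8
```

Emit:
{"api": "carry_out", "payload": {
  "increments": [
    [0,0,-0.03,0,0,0,0.9],
    [0,0,-0.07,0,0,0,0.9],
    [0,0,-0.11,0,0,0,0.9],
    [0,0,-0.16,0,0,0,0.9],
    [0,0,-0.21,0,0,0,0.9],
    [0,0,-0.26,0,0,0,0.9],
    [0,0,-0.29,0,0,0,0.9],
    [0,0,-0.29,0,0,0,0.9]
  ]
}}

```text
clock: 11.77
eef_pos: [0.4827, 0.2864, 0.2664]
tool_rot: [[-0.35, -0.937, 0.004], [-0.937, 0.35, 0.004], [-0.005, -0.003, -1.0]]
wrist_force: [0.6, 0.4, -1.0]
opening: 0.024
finger_force: 29.9
```

```bash
python3 - <<'E'
from h import *
to([.491,-.0135,.263],159.5)
E
```

```text
t 11.77 P [0.4827 0.2864 0.2664] yaw 159.5 j [ 0.88  0.14 -0.18  0.   -1.24 -1.24] F [ 0.6  0.4 -1. ] open 0.024
  sh [0.5561, -0.2255, 0.0047] turn [-0.0009, 0.0016, 0.0] mm 300.1
```

Emit:
{"api": "carry_out", "payload": {
  "increments": [
    [0.55,-0.224,0,0,0,0,0.9],
    [0.55,-0.224,0,0,0,0,0.9],
    [0.55,-0.224,0,0,0,0,0.9],
    [0.55,-0.224,0,0,0,0,0.9],
    [0.55,-0.224,0,0,0,0,0.9],
    [0.55,-0.224,0,0,0,0,0.9],
    [0.55,-0.224,0,0,0,0,0.9],
    [0.55,-0.224,0,0,0,0,0.9]
  ]
}}

```text
clock: 12.43
eef_pos: [0.4886, -0.0162, 0.2618]
tool_rot: [[-0.354, -0.935, -0.002], [-0.935, 0.354, -0.001], [0.002, 0.001, -1.0]]
wrist_force: [0.6, 1.1, -2.3]
opening: 0.0235
finger_force: 29.9
```

Emit:
{"api": "carry_out", "payload": {
  "increments": [
    [0,0,0.05,0,0,0,0.9],
    [0,0,0.09,0,0,0,0.9],
    [0,0,0.12,0,0,0,0.9],
    [0,0,0.12,0,0,0,0.9],
    [0,0,0.12,0,0,0,0.9],
    [0,0,0.12,0,0,0,0.9],
    [0,0,0.12,0,0,0,0.9],
    [0,0,0.12,0,0,0,0.9]
  ]
}}

```text
clock: 13.1
eef_pos: [0.4906, -0.011, 0.2036]
tool_rot: [[-0.35, -0.937, 0.002], [-0.937, 0.35, 0.001], [-0.001, -0.001, -1.0]]
wrist_force: [-0.4, 0.1, -2.3]
opening: 0.0239
finger_force: 29.9
```

```bash
python3 - <<'E'
from h import *
to([.491,-.0135,.203],159.5)
P=np.array(bot.observe()["eef_pos"]); tip=P-[0,0,.1077]; M=np.zeros((600,800,3),np.uint8)
for k,n in enumerate(("side","wrist","top")):
    C,im=snap(n,"s_"+n); p=proj(C,tip); b=im[...,::-1]; print(n,p.round(1))
    u0=int(max(0,min(560,p[0]-40))); v0=int(max(0,min(340,p[1]-30))); print("crop",u0,v0)
    if n=="wrist": u0=int(max(0,min(440,p[0]-100))); v0=int(max(0,min(250,p[1]-75))); print(u0,v0); t=cv2.resize(b[v0:v0+150,u0:u0+200],(400,300),interpolation=cv2.INTER_CUBIC)
    else: t=cv2.resize(b[v0:v0+60,u0:u0+80],(400,300),interpolation=cv2.INTER_CUBIC)
    r,c=divmod(k,2); M[r*300:r*300+300,c*400:c*400+400]=t
cv2.imwrite("pics/m1.png",M)
E
```

```text
t 13.1 P [ 0.4906 -0.011   0.2036] yaw 159.5 j [ 0.38  0.07 -0.42  0.   -1.08 -0.74] F [-0.4  0.1 -2.3] open 0.0239
  sh [0.0044, -0.0026, 0.0013] turn [-0.0004, 0.0003, 0.0] mm 2.6
side [362. 204.]
crop 321 174
wrist [318.  190.9]
crop 278 160
218 115
top [343.8 236.8]
crop 303 206
```

View pics/m1.png

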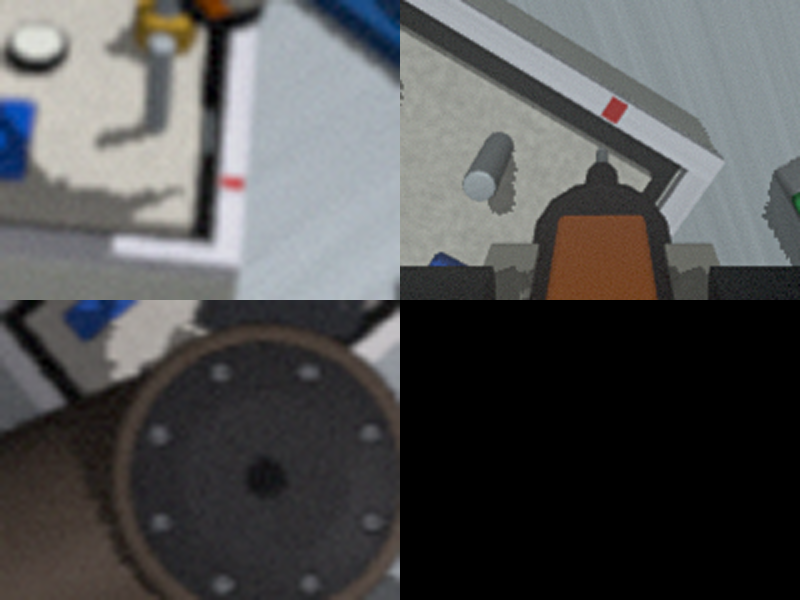

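Side px (362,205) and wrist px (319,190) both show the tip within about 1 px of where I predicted, so the tip offset is good. The groove and red mark (325,170) are right beside it in the wrist view, so I'm measuring the groove from there.

```bash
python3 - <<'E'
from h import *
C=cam("wrist"); a=cv2.imread("pics/s_wrist.png"); g=cv2.GaussianBlur(a,(3,3),0).mean(2); h=cv2.cvtColor(a,cv2.COLOR_BGR2HSV)
m=cv2.inRange(h,np.array((0,120,80)),np.array((8,255,255)))[155:185,310:340]; r=np.argwhere(m)[:,::-1]+[310,155]
rw=cast(C,*r.mean(0),.075)[:2]; print("red px",r.mean(0),rw, "tip",cast(C,319,190,.0959))
print([int(x) for x in g[110:185,270]])
o=[];i=[]
for x in range(215,310,5):
    col=g[:,x]; d=np.diff(col)
    c=next((y for y in range(110,200) if col[y]>130 and col[y+6]<75),None)
    # bright->dark
    for y in range(105,200):
        if col[y]>=110>col[y+1] and col[y+5]<80:
            e=y+(col[y]-110)/(col[y]-col[y+1])
            for z in range(y+4,y+50):
                if col[z]<110<=col[z+1]:
                    f=z+(110-col[z])/(col[z+1]-col[z]); o.append(cast(C,x,e,.075)[:2]);i.append(cast(C,x,f,.075)[:2]);break
            break
o=np.array(o);i=np.array(i)
for n,X in(("rim",o),("lid",i)):
    v=cv2.fitLine((X*1000).astype(np.float32),cv2.DIST_HUBER,0,.01,.01).ravel(); print(n,len(X),v.round(3),np.degrees(np.arctan2(v[1],v[0])).round(2))
yaw=np.radians(37.8); nx=np.array([np.cos(yaw),np.sin(yaw)])
ny=np.array([-nx[1],nx[0]])
print("chamber-x rim",np.median(o@nx),"lid",np.median(i@nx),"red x",rw@nx,"red y",rw@ny)
P=bot.observe()["eef_pos"]; print("tcp x",P[:2]@nx,"y",P[:2]@ny,P)
E
```

```text
red px [324.86111111 169.63888889] [ 0.48013703 -0.02131858] tip [ 0.48927551 -0.01162224  0.0959    ]
[144, 146, 145, 142, 131, 117, 109, 109, 109, 108, 108, 109, 111, 111, 112, 112, 111, 114, 131, 157, 172, 174, 172, 170, 170, 172, 173, 174, 173, 173, 175, 177, 177, 171, 145, 99, 64, 56, 58, 60, 60, 59, 59, 59, 59, 59, 63, 75, 91, 107, 127, 147, 157, 158, 158, 158, 158, 157, 154, 154, 153, 154, 155, 156, 156, 156, 154, 152, 152, 155, 152, 132, 106, 93, 91]
rim 19 [  0.613  -0.79  523.984 -67.673] -52.18
lid 19 [  0.615  -0.789 529.077 -56.009] -52.05
chamber-x rim 0.3725505464523665 lid 0.38369827824860925 red x 0.3663163734045489 red y -0.3111243555307146
tcp x 0.3805579150151757 y -0.30926372199086843 [ 0.49024966 -0.01111965  0.20324931]
```

Emit:
{"api": "carry_out", "payload": {
  "increments": [
    [0.003,-0.0007,0,0,0,0,0.9],
    [0.003,-0.0007,0.01,0,0,0,0.9],
    [0.003,-0.0007,0.02,0,0,0,0.9],
    [0.003,-0.0007,0.028,0,0,0,0.9],
    [0.003,-0.0007,0.034,0,0,0,0.9],
    [0.003,-0.0007,0.034,0,0,0,0.9],
    [0.003,-0.0007,0.034,0,0,0,0.9]
  ]
}}

```text
clock: 13.83
eef_pos: [0.4897, -0.0129, 0.1854]
tool_rot: [[-0.35, -0.937, -0.001], [-0.937, 0.35, -0.0], [0.001, 0.001, -1.0]]
wrist_force: [1.0, -0.0, -1.5]
opening: 0.0238
finger_force: 29.9
```

```bash
python3 - <<'E'
from h import *
to([.4901,-.0126,.1767],159.5)
C,im=snap("wrist","w3"); P=np.array(bot.observe()["eef_pos"]); p=proj(C,P-[0,0,.1077]); print(p); u,v=int(p[0])-50,int(p[1])-38
M=np.hstack([cv2.resize(im[v:v+75,u:u+100,::-1],(400,300),interpolation=cv2.INTER_CUBIC)])
C,im=snap("side","s3"); p=proj(C,P-[0,0,.1077]); print(p); u,v=int(p[0])-25,int(p[1])-19
M=np.hstack([M,cv2.resize(im[v:v+38,u:u+50,::-1],(400,300),interpolation=cv2.INTER_CUBIC)]); cv2.imwrite("pics/m2.png",M)
E
```

```text
t 13.83 P [ 0.4897 -0.0129  0.1854] yaw 159.5 j [ 0.38  0.09 -0.45  0.   -1.04 -0.73] F [ 1.  -0.  -1.5] open 0.0238
  sh [-0.0008, -0.0005, 0.0174] turn [0.0002, -0.0002, -0.0001] mm 8.7
[317.79613572 191.14726958]
[362.18800286 209.25294795]
```

View pics/m2.png

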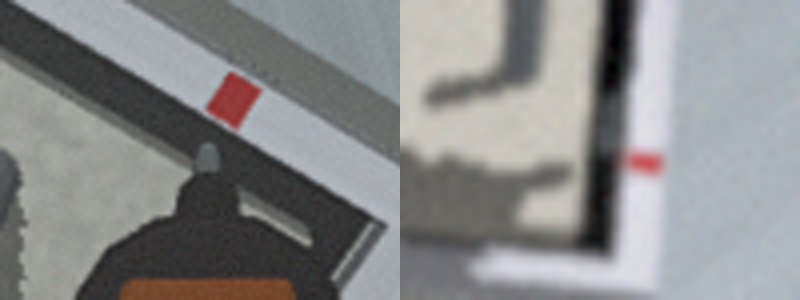

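Both views show the tip over the middle of the black groove, level with the red mark (wrist crop (207,148), side crop (607,140)). I'm lowering it and starting the run.

Emit:
{"api": "carry_out", "payload": {
  "increments": [
    [0,0,0.006,0,0,0,0.9],
    [0,0,0.012,0,0,0,0.9],
    [0,0,0.0175,0,0,0,0.9],
    [0,0,0.0175,0,0,0,0.9],
    [0,0,0.0175,0,0,0,0.9],
    [0,0,0.0175,0,0,0,0.9]
  ]
}}

```text
clock: 14.43
eef_pos: [0.4899, -0.0128, 0.177]
tool_rot: [[-0.35, -0.937, 0.0], [-0.937, 0.35, -0.0], [0.0, -0.0, -1.0]]
wrist_force: [0.2, -1.0, -1.1]
opening: 0.0237
finger_force: 29.9
```

```bash
python3 - <<'E'
from h import *
to([.4901,-.0126,.1767],159.5)
to([.5809,-.1295,.1767],159.5)
E
```

```text
t 14.43 P [ 0.4899 -0.0128  0.177 ] yaw 159.5 j [ 0.38  0.09 -0.46  0.   -1.02 -0.73] F [ 0.2 -1.  -1.1] open 0.0237
  sh [-0.0006, -0.0003, 0.0005] turn [-0.0, -0.0, -0.0001] mm 0.4
t 14.43 P [ 0.4899 -0.0128  0.177 ] yaw 159.5 j [ 0.38  0.09 -0.46  0.   -1.02 -0.73] F [ 0.2 -1.  -1.1] open 0.0237
  sh [0.1547, -0.2523, 0.0005] turn [-0.0, -0.0, -0.0001] mm 148.0
```

Emit:
{"api": "carry_out", "payload": {
  "increments": [
    [0.0035,-0.0057,0,0,0,0,0.9],
    [0.007,-0.0114,0,0,0,0,0.9],
    [0.0105,-0.017,0,0,0,0,0.9],
    [0.0139,-0.0227,0,0,0,0,0.9],
    [0.0174,-0.0284,0,0,0,0,0.9],
    [0.0209,-0.0341,0,0,0,0,0.9],
    [0.0244,-0.0398,0,0,0,0,0.9],
    [0.0279,-0.0455,0,0,0,0,0.9]
  ]
}}

```text
clock: 15.1
eef_pos: [0.5064, -0.0342, 0.1769]
tool_rot: [[-0.351, -0.937, -0.0], [-0.937, 0.351, -0.0], [0.0, 0.0, -1.0]]
wrist_force: [-0.4, -0.2, -1.0]
opening: 0.0239
finger_force: 29.9
```

Emit:
{"api": "carry_out", "payload": {
  "increments": [
    [0.0035,-0.0057,0,0,0,0,0.9],
    [0.007,-0.0114,0,0,0,0,0.9],
    [0.0105,-0.017,0,0,0,0,0.9],
    [0.0139,-0.0227,0,0,0,0,0.9],
    [0.0174,-0.0284,0,0,0,0,0.9],
    [0.0209,-0.0341,0,0,0,0,0.9],
    [0.0244,-0.0398,0,0,0,0,0.9],
    [0.0279,-0.0455,0,0,0,0,0.9]
  ]
}}

```text
clock: 15.77
eef_pos: [0.5229, -0.0552, 0.1769]
tool_rot: [[-0.35, -0.937, -0.0], [-0.937, 0.35, -0.0], [0.0, 0.0, -1.0]]
wrist_force: [-0.5, -0.9, -0.0]
opening: 0.0237
finger_force: 29.9
```

```bash
python3 - <<'E'
from h import *
to([.5809,-.1295,.1767],159.5)
s=bot.observe();P=np.array(s["eef_pos"])[:2];S=np.array([.4901,-.0126]);print("along",(P-S)@[.6136,-.7896],"lat",(P-S)@[.7896,.6136],s["wrist_torque"])
E
```

```text
t 15.77 P [ 0.5229 -0.0552  0.1769] yaw 159.5 j [ 0.27  0.15 -0.39  0.   -1.03 -0.63] F [-0.5 -0.9 -0. ] open 0.0237
  sh [0.0985, -0.1608, 0.0005] turn [0.0, -0.0, -0.0001] mm 94.3
along 0.05372397566443647 lat -0.00025745502617767826 [0.10753611 0.06148402 0.00238309]
```

Emit:
{"api": "carry_out", "payload": {
  "increments": [
    [0.0035,-0.0057,0,0,0,0,0.9],
    [0.007,-0.0114,0,0,0,0,0.9],
    [0.0105,-0.017,0,0,0,0,0.9],
    [0.0139,-0.0227,0,0,0,0,0.9],
    [0.0174,-0.0284,0,0,0,0,0.9],
    [0.0209,-0.0341,0,0,0,0,0.9],
    [0.0244,-0.0398,0,0,0,0,0.9],
    [0.0279,-0.0455,0,0,0,0,0.9]
  ]
}}

```text
clock: 16.43
eef_pos: [0.5393, -0.0762, 0.177]
tool_rot: [[-0.35, -0.937, -0.0], [-0.937, 0.35, -0.0], [0.0, 0.0, -1.0]]
wrist_force: [0.2, -0.7, -1.4]
opening: 0.0238
finger_force: 29.9
```

Emit:
{"api": "carry_out", "payload": {
  "increments": [
    [0.0035,-0.0057,0,0,0,0,0.9],
    [0.007,-0.0114,0,0,0,0,0.9],
    [0.0105,-0.017,0,0,0,0,0.9],
    [0.0139,-0.0227,0,0,0,0,0.9],
    [0.0174,-0.0284,0,0,0,0,0.9],
    [0.0209,-0.0341,0,0,0,0,0.9],
    [0.0244,-0.0398,0,0,0,0,0.9],
    [0.0279,-0.0455,0,0,0,0,0.9]
  ]
}}

```text
clock: 17.1
eef_pos: [0.5557, -0.0973, 0.1769]
tool_rot: [[-0.35, -0.937, 0.0], [-0.937, 0.35, -0.0], [0.0, -0.0, -1.0]]
wrist_force: [0.2, 0.6, -1.6]
opening: 0.0241
finger_force: 29.9
```

```bash
python3 - <<'E'
from h import *
to([.5809,-.1295,.1767],159.5)
s=bot.observe();P=np.array(s["eef_pos"]);S=np.array([.4901,-.0126]);print("along",(P[:2]-S)@[.6136,-.7896],"lat",(P[:2]-S)@[.7896,.6136],s["wrist_torque"])
C,im=snap("wrist","w4"); p=proj(C,P-[0,0,.1077]); print(p); u,v=int(p[0])-100,int(p[1])-90
cv2.imwrite("pics/w4c.png",cv2.resize(im[v:v+150,u:u+200,::-1],(800,600),interpolation=cv2.INTER_CUBIC))
E
```

```text
t 17.1 P [ 0.5557 -0.0973  0.1769] yaw 159.5 j [ 0.17  0.22 -0.31  0.   -1.05 -0.53] F [ 0.2  0.6 -1.6] open 0.0241
  sh [0.0427, -0.0698, 0.0005] turn [-0.0, -0.0, -0.0001] mm 40.9
along 0.10710507921200946 lat -0.00013415194695613752 [0.01843034 0.09555096 0.02986291]
[318.01342139 190.89402419]
```

View pics/w4c.png

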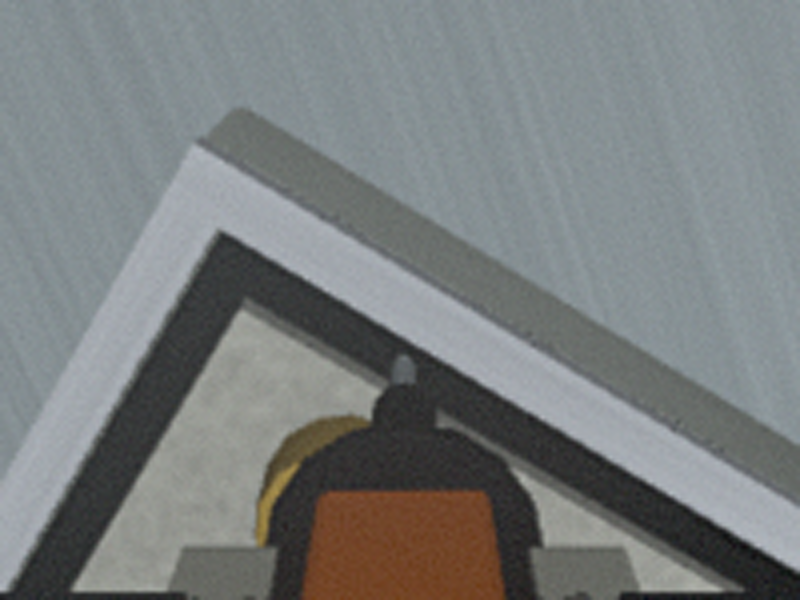

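The tip is in the groove at crop (403,362). The corner lies ahead, outer (220,232) and inner (245,300). Checking its position and continuing.

```bash
python3 - <<'E'
from h import *
C=cam("wrist"); o=cast(C,218+220/4,100+232/4,.075);i=cast(C,218+245/4,100+300/4,.075);print(o,i,(o+i)/2)
print(cast(C,218+403/4,100+364/4,.069), bot.observe()["eef_pos"]); to([.5809,-.1295,.1767],159.5)
E
```

```text
[ 0.57918459 -0.13710852  0.075     ] [ 0.57985785 -0.12259614  0.075     ] [ 0.57952122 -0.12985233  0.075     ]
[ 0.5555284  -0.09720146  0.069     ] [ 0.556034   -0.09754808  0.17692756]
t 17.15 P [ 0.556  -0.0975  0.1769] yaw 159.5 j [ 0.17  0.22 -0.31  0.   -1.05 -0.53] F [ 1.  -0.1 -2. ] open 0.024
  sh [0.0424, -0.069, 0.0005] turn [-0.0001, -0.0, -0.0001] mm 40.5
```

Emit:
{"api": "carry_out", "payload": {
  "increments": [
    [0.0035,-0.0057,0,0,0,0,0.9],
    [0.007,-0.0114,0,0,0,0,0.9],
    [0.0105,-0.017,0,0,0,0,0.9],
    [0.0139,-0.0227,0,0,0,0,0.9],
    [0.0174,-0.0284,0,0,0,0,0.9],
    [0.0209,-0.0341,0,0,0,0,0.9],
    [0.0244,-0.0398,0,0,0,0,0.9],
    [0.0279,-0.0455,0,0,0,0,0.9]
  ]
}}

```text
clock: 17.82
eef_pos: [0.5721, -0.1183, 0.177]
tool_rot: [[-0.35, -0.937, 0.0], [-0.937, 0.35, 0.0], [-0.0, -0.0, -1.0]]
wrist_force: [0.3, 0.1, -2.4]
opening: 0.0238
finger_force: 29.9
```

Emit:
{"api": "carry_out", "payload": {
  "increments": [
    [0.0035,-0.0057,0,0,0,0,0.9],
    [0.007,-0.0114,0,0,0,0,0.9],
    [0.0105,-0.017,0,0,0,0,0.9],
    [0.0139,-0.0227,0,0,0,0,0.9],
    [0.0139,-0.0227,0,0,0,0,0.9]
  ]
}}

```text
clock: 18.23
eef_pos: [0.5805, -0.129, 0.1769]
tool_rot: [[-0.351, -0.936, -0.0], [-0.936, 0.351, -0.0], [0.0, -0.0, -1.0]]
wrist_force: [-0.8, 0.1, -1.5]
opening: 0.024
finger_force: 29.9
```

```bash
python3 - <<'E'
from h import *
to([.5809,-.1295,.1767],159.5); to([.6543,-.0724,.1767],159.5)
C,im=snap("wrist","w5"); P=np.array(bot.observe()["eef_pos"]); g=cv2.GaussianBlur(im,(3,3),0).astype(float).mean(2)
h=cv2.cvtColor(im,cv2.COLOR_RGB2HSV); m=cv2.inRange(h,np.array((45,100,60)),np.array((75,255,255))); n,l,st,c=cv2.connectedComponentsWithStats(m)
for k in range(1,n):
    if st[k,4]>15: print("green",st[k],c[k].round(1),cast(C,*c[k],.075).round(4))
# bright rim -> dark edges in the rows left of the tip (groove leg 2)
p=proj(C,P-[0,0,.1077]); print(p)
for y in (200,215,230,245):
    r=g[y,60:330]; d=[i for i in range(1,270) if (r[i-1]>=110)!=(r[i]>=110)]
    print(y,[(60+i,cast(C,60+i-.5,y,.075)[:2].round(4).tolist()) for i in d][:8])
E
```

```text
t 18.23 P [ 0.5805 -0.129   0.1769] yaw 159.5 j [ 0.11  0.26 -0.24  0.   -1.07 -0.47] F [-0.8  0.1 -1.5] open 0.024
  sh [0.0007, -0.0012, 0.0004] turn [-0.0, -0.0, -0.0002] mm 0.7
t 18.23 P [ 0.5805 -0.129   0.1769] yaw 159.5 j [ 0.11  0.26 -0.24  0.   -1.07 -0.47] F [-0.8  0.1 -1.5] open 0.024
  sh [-0.1577, -0.0986, 0.0003] turn [-0.0, -0.0, -0.0002] mm 93.0
green [304 313  30   9 269] [318.6 317. ] [ 0.622  -0.0163  0.075 ]
green [549 313  18  25 252] [558.3 321.2] [0.4152 0.066  0.075 ]
[318.38471366 191.00193594]
200 [(154, [0.709, -0.1706]), (280, [0.6122, -0.1344]), (287, [0.6068, -0.1324]), (305, [0.593, -0.1272])]
215 [(63, [0.7863, -0.1854]), (71, [0.7801, -0.1831]), (115, [0.7458, -0.1703]), (149, [0.7193, -0.1604]), (271, [0.6242, -0.1248]), (277, [0.6195, -0.1231]), (294, [0.6063, -0.1181])]
230 [(74, [0.7853, -0.1705]), (262, [0.6366, -0.115]), (268, [0.6319, -0.1132]), (285, [0.6184, -0.1082])]
245 [(78, [0.7898, -0.1573]), (252, [0.6502, -0.1052]), (259, [0.6446, -0.1031]), (262, [0.6422, -0.1022])]
```

Leg 2's rim edges give a groove centre within about 0.6 mm of the tip. Continuing round the corner.

Emit:
{"api": "carry_out", "payload": {
  "increments": [
    [-0.0056,-0.0035,0,0,0,0,0.9],
    [-0.0113,-0.007,0,0,0,0,0.9],
    [-0.0169,-0.0106,0,0,0,0,0.9],
    [-0.0225,-0.0141,0,0,0,0,0.9],
    [-0.0282,-0.0176,0,0,0,0,0.9],
    [-0.0338,-0.0211,0,0,0,0,0.9],
    [-0.0394,-0.0246,0,0,0,0,0.9],
    [-0.0451,-0.0282,0,0,0,0,0.9]
  ]
}}

```text
clock: 18.95
eef_pos: [0.6015, -0.1121, 0.1769]
tool_rot: [[-0.35, -0.937, 0.0], [-0.937, 0.35, -0.0], [-0.0, -0.0, -1.0]]
wrist_force: [0.9, -0.0, -1.2]
opening: 0.0243
finger_force: 29.9
```

Emit:
{"api": "carry_out", "payload": {
  "increments": [
    [-0.0056,-0.0035,0,0,0,0,0.9],
    [-0.0113,-0.007,0,0,0,0,0.9],
    [-0.0169,-0.0106,0,0,0,0,0.9],
    [-0.0225,-0.0141,0,0,0,0,0.9],
    [-0.0282,-0.0176,0,0,0,0,0.9],
    [-0.0338,-0.0211,0,0,0,0,0.9],
    [-0.0394,-0.0246,0,0,0,0,0.9],
    [-0.0451,-0.0282,0,0,0,0,0.9]
  ]
}}

```text
clock: 19.62
eef_pos: [0.6226, -0.096, 0.177]
tool_rot: [[-0.351, -0.937, -0.0], [-0.937, 0.351, -0.0], [0.0, 0.0, -1.0]]
wrist_force: [-0.7, -0.8, -1.3]
opening: 0.0239
finger_force: 29.9
```

```bash
python3 - <<'E'
from h import *
to([.6543,-.0724,.1767],159.5)
E
```

```text
t 19.62 P [ 0.6226 -0.096   0.177 ] yaw 159.5 j [ 0.16  0.32 -0.16  0.   -1.09 -0.51] F [-0.7 -0.8 -1.3] open 0.0239
  sh [-0.0664, -0.0429, 0.0005] turn [0.0, -0.0, -0.0001] mm 39.6
```

Emit:
{"api": "carry_out", "payload": {
  "increments": [
    [-0.0055,-0.0036,0,0,0,0,0.9],
    [-0.0111,-0.0072,0,0,0,0,0.9],
    [-0.0166,-0.0107,0,0,0,0,0.9],
    [-0.0221,-0.0143,0,0,0,0,0.9],
    [-0.0277,-0.0179,0,0,0,0,0.9],
    [-0.0332,-0.0215,0,0,0,0,0.9],
    [-0.0387,-0.025,0,0,0,0,0.9],
    [-0.0443,-0.0286,0,0,0,0,0.9]
  ]
}}

```text
clock: 20.28
eef_pos: [0.6437, -0.0802, 0.1769]
tool_rot: [[-0.351, -0.937, -0.0], [-0.937, 0.351, 0.0], [-0.0, 0.0, -1.0]]
wrist_force: [0.5, -0.6, -1.4]
opening: 0.0237
finger_force: 29.9
```

Emit:
{"api": "carry_out", "payload": {
  "increments": [
    [-0.0055,-0.0036,0,0,0,0,0.9],
    [-0.0111,-0.0072,0,0,0,0,0.9],
    [-0.0166,-0.0107,0,0,0,0,0.9],
    [-0.0221,-0.0143,0,0,0,0,0.9],
    [-0.0221,-0.0143,0,0,0,0,0.9],
    [-0.0221,-0.0143,0,0,0,0,0.9]
  ]
}}

```text
clock: 20.78
eef_pos: [0.6541, -0.0725, 0.1768]
tool_rot: [[-0.35, -0.937, -0.0], [-0.937, 0.35, -0.0], [0.0, 0.0, -1.0]]
wrist_force: [0.3, 0.4, -1.4]
opening: 0.0241
finger_force: 29.9
```

```bash
python3 - <<'E'
from h import *
to([.6543,-.0724,.1767],159.5)
C,im=snap("wrist","w6"); h=cv2.cvtColor(im,cv2.COLOR_RGB2HSV); m=cv2.inRange(h,np.array((45,100,60)),np.array((75,255,255))); n,l,st,c=cv2.connectedComponentsWithStats(m)
P=np.array(bot.observe()["eef_pos"])
for k in range(1,n):
    if st[k,4]>15: g=cast(C,*c[k],.075); d=g[:2]-P[:2]; print("green",c[k].round(1),g.round(4),"d chamber",d@[.7896,.6136],d@[-.6136,.7896])
E
```

```text
t 20.78 P [ 0.6541 -0.0725  0.1768] yaw 159.5 j [ 0.19  0.36 -0.1  -0.   -1.11 -0.54] F [ 0.3  0.4 -1.4] open 0.0241
  sh [-0.0002, -0.0003, 0.0003] turn [0.0001, -0.0, -0.0] mm 0.2
green [306.5 184. ] [ 0.6601 -0.0829  0.075 ] d chamber -0.0014425158116909646 -0.011934309057213627
green [628.5 230.4] [0.4197 0.0504 0.075 ] d chamber -0.10951431052833094 0.24084286969187713
green [318.5 317. ] [0.6957 0.0402 0.075 ] d chamber 0.10212511763635168 0.06343041415169248
```

Emit:
{"api": "carry_out", "payload": {
  "increments": [
    [0,0,-0.02,0,0,0,0.9],
    [0,0,-0.06,0,0,0,0.9],
    [0,0,-0.12,0,0,0,0.9],
    [0,0,-0.18,0,0,0,0.9],
    [0,0,-0.19,0,0,0,0.9],
    [0,0,-0.19,0,0,0,0.9]
  ]
}}

```text
clock: 21.33
eef_pos: [0.6553, -0.0728, 0.2761]
tool_rot: [[-0.35, -0.937, 0.006], [-0.937, 0.35, 0.0], [-0.002, -0.006, -1.0]]
wrist_force: [0.2, -0.5, -1.9]
opening: 0.0239
finger_force: 29.9
```

```bash
python3 - <<'E'
from h import *
to([.4815,.2855,.272],159.5)
E
```

```text
t 21.33 P [ 0.6553 -0.0728  0.2761] yaw 159.5 j [ 0.19  0.3   0.05  0.   -1.31 -0.54] F [ 0.2 -0.5 -1.9] open 0.0239
  sh [-0.5493, 0.5767, 0.0062] turn [-0.0018, 0.0008, -0.0001] mm 398.2
```

Emit:
{"api": "carry_out", "payload": {
  "increments": [
    [-0.3,0.315,0,0,0,0,0.9],
    [-0.3,0.315,0,0,0,0,0.9],
    [-0.3,0.315,0,0,0,0,0.9],
    [-0.3,0.315,0,0,0,0,0.9],
    [-0.3,0.315,0,0,0,0,0.9],
    [-0.3,0.315,0,0,0,0,0.9],
    [-0.3,0.315,0,0,0,0,0.9],
    [-0.3,0.315,0,0,0,0,0.9]
  ]
}}

```text
clock: 22.0
eef_pos: [0.5584, 0.1236, 0.2715]
tool_rot: [[-0.349, -0.937, -0.001], [-0.937, 0.349, -0.0], [0.001, 0.001, -1.0]]
wrist_force: [0.3, -0.2, -1.3]
opening: 0.0237
finger_force: 29.9
```

Emit:
{"api": "carry_out", "payload": {
  "increments": [
    [-0.249,0.262,0,0,0,0,0.9],
    [-0.249,0.262,0,0,0,0,0.9],
    [-0.249,0.262,0,0,0,0,0.9],
    [-0.249,0.262,0,0,0,0,0.9],
    [-0.249,0.262,0,0,0,0,0.9],
    [-0.249,0.262,0,0,0,0,0.9],
    [-0.249,0.262,0,0,0,0,0.9],
    [-0.249,0.262,0,0,0,0,0.9]
  ]
}}

```text
clock: 22.67
eef_pos: [0.4806, 0.2845, 0.2715]
tool_rot: [[-0.351, -0.936, -0.001], [-0.936, 0.351, -0.001], [0.001, 0.0, -1.0]]
wrist_force: [-0.2, -0.1, -1.7]
opening: 0.024
finger_force: 29.9
```

```bash
python3 - <<'E'
from h import *
to([.4815,.2855,.15],159.5)
E
```

```text
t 22.67 P [0.4806 0.2845 0.2715] yaw 159.4 j [ 0.89  0.14 -0.18  0.   -1.25 -1.24] F [-0.2 -0.1 -1.7] open 0.024
  sh [-0.0028, -0.0011, 0.243] turn [0.0001, -0.0003, -0.0004] mm 121.5
```

Emit:
{"api": "carry_out", "payload": {
  "increments": [
    [-0.0028,-0.001,0,0,0,0,0.9],
    [-0.0028,-0.001,0.04,0,0,0,0.9],
    [-0.0028,-0.001,0.08,0,0,0,0.9],
    [-0.0028,-0.001,0.12,0,0,0,0.9],
    [-0.0028,-0.001,0.16,0,0,0,0.9],
    [-0.0028,-0.001,0.2,0,0,0,0.9],
    [-0.0028,-0.001,0.24,0,0,0,0.9],
    [-0.0028,-0.001,0.24,0,0,0,0.9]
  ]
}}

```text
clock: 23.33
eef_pos: [0.4798, 0.284, 0.148]
tool_rot: [[-0.353, -0.936, -0.005], [-0.936, 0.353, -0.004], [0.006, 0.003, -1.0]]
wrist_force: [-0.4, -0.8, -2.5]
opening: 0.0241
finger_force: 29.9
```

Emit:
{"api": "carry_out", "payload": {
  "increments": [
    [0,0,0,0,0,0,0.9],
    [0,0,0,0,0,0,0.9]
  ]
}}

```text
clock: 23.5
eef_pos: [0.482, 0.2866, 0.1531]
tool_rot: [[-0.351, -0.936, 0.001], [-0.936, 0.351, 0.001], [-0.001, -0.001, -1.0]]
wrist_force: [0.3, -0.8, -0.6]
opening: 0.024
finger_force: 29.9
```

```bash
python3 - <<'E'
from h import *
to([.4815,.2855,.1177],159.5)
E
```

```text
t 23.5 P [0.482  0.2866 0.1531] yaw 159.4 j [ 0.89  0.23 -0.35  0.   -0.99 -1.25] F [ 0.3 -0.8 -0.6] open 0.024
  sh [0.0025, 0.0003, 0.0708] turn [-0.0003, 0.0003, -0.0003] mm 35.4
```

Emit:
{"api": "carry_out", "payload": {
  "increments": [
    [0.001,0,0.015,0,0,0,0.9],
    [0.001,0,0.03,0,0,0,0.9],
    [0.001,0,0.042,0,0,0,0.9],
    [0.001,0,0.052,0,0,0,0.9],
    [0.001,0,0.06,0,0,0,0.9],
    [0.001,0,0.064,0,0,0,0.9],
    [0.001,0,0.064,0,0,0,0.9],
    [0.001,0,0.064,0,0,0,0.9]
  ]
}}

```text
clock: 24.17
eef_pos: [0.4809, 0.2864, 0.1199]
tool_rot: [[-0.35, -0.937, 0.0], [-0.937, 0.35, -0.0], [0.0, -0.0, -1.0]]
wrist_force: [-0.4, 0.8, -2.3]
opening: 0.024
finger_force: 29.9
```

```bash
python3 - <<'E'
from h import *
to([.4815,.2855,.1177],159.5)
E
```

```text
t 24.17 P [0.4809 0.2864 0.1199] yaw 159.5 j [ 0.89  0.26 -0.39  0.   -0.92 -1.24] F [-0.4  0.8 -2.3] open 0.024
  sh [0.0012, -0.0018, 0.0045] turn [-0.0, -0.0, -0.0] mm 2.5
```

Emit:
{"api": "carry_out", "payload": {
  "increments": [
    [0.0012,-0.0018,0.001,0,0,0,0.9],
    [0.0012,-0.0018,0.002,0,0,0,0.9],
    [0.0012,-0.0018,0.003,0,0,0,0.9],
    [0.0012,-0.0018,0.004,0,0,0,0.9],
    [0.0012,-0.0018,0.0045,0,0,0,0.9],
    [0.0012,-0.0018,0.0045,0,0,0,0.9],
    [0.0012,-0.0018,0.0045,0,0,0,0.9]
  ]
}}

```text
clock: 24.75
eef_pos: [0.4815, 0.2854, 0.1177]
tool_rot: [[-0.35, -0.937, 0.0], [-0.937, 0.35, 0.0], [-0.0, -0.0, -1.0]]
wrist_force: [0.8, 0.0, -1.3]
opening: 0.0239
finger_force: 29.9
```

```bash
python3 - <<'E'
from h import *
to([.4815,.2855,.1177],159.5)
E
```

```text
t 24.75 P [0.4815 0.2854 0.1177] yaw 159.5 j [ 0.88  0.27 -0.39  0.   -0.91 -1.24] F [ 0.8  0.  -1.3] open 0.0239
  sh [-0.0001, 0.0, 0.0001] turn [-0.0, 0.0, -0.0001] mm 0.1
```

Emit:
{"api": "carry_out", "payload": {
  "increments": [
    [0,0,0.0007,0,0,0,0.9],
    [0,0,0.0014,0,0,0,0.9],
    [0,0,0.0014,0,0,0,0.9],
    [0,0,0.0014,0,0,0,0.9]
  ]
}}

```text
clock: 25.08
eef_pos: [0.4815, 0.2854, 0.1177]
tool_rot: [[-0.35, -0.937, 0.0], [-0.937, 0.35, 0.0], [-0.0, -0.0, -1.0]]
wrist_force: [-2.6, -0.7, 4.5]
opening: 0.0239
finger_force: 29.9
```

Contact: the disc rests on the tines. I'm opening the gripper and lifting away.

Emit:
{"api": "carry_out", "payload": {
  "increments": [
    [0,0,0,0,0,0,0.4],
    [0,0,0,0,0,0,0.4],
    [0,0,0,0,0,0,0.4],
    [0,0,0,0,0,0,0.4],
    [0,0,-0.03,0,0,0,0.4],
    [0,0,-0.1,0,0,0,0.4],
    [0,0,-0.18,0,0,0,0.4],
    [0,0,-0.26,0,0,0,0.4]
  ]
}}

```text
clock: 25.75
eef_pos: [0.4811, 0.2849, 0.248]
tool_rot: [[-0.35, -0.937, -0.001], [-0.937, 0.35, -0.001], [0.002, 0.0, -1.0]]
wrist_force: [1.0, 1.1, -0.5]
opening: 0.0525
finger_force: 0.0
```

Emit:
{"api": "carry_out", "payload": {
  "increments": [
    [-0.2,0,-0.06,0,0,0,0.4],
    [-0.2,0,-0.06,0,0,0,0.4],
    [-0.2,0,-0.06,0,0,0,0.4],
    [-0.2,0,-0.06,0,0,0,0.4],
    [-0.2,0,-0.06,0,0,0,0.4],
    [-0.2,0,-0.06,0,0,0,0.4]
  ]
}}

```text
clock: 26.25
eef_pos: [0.5161, 0.3786, 0.2762]
tool_rot: [[-0.35, -0.937, -0.001], [-0.937, 0.35, -0.001], [0.001, 0.001, -1.0]]
wrist_force: [-0.2, -1.1, -0.7]
opening: 0.0527
finger_force: 0.0
```

```bash
python3 - <<'E'
from h import *
s=bot.observe();print(s["clock"],s["eef_pos"],s["opening"])
C,im=snap("wrist","wf"); W=im[...,::-1]; h=cv2.cvtColor(im,cv2.COLOR_RGB2HSV); p=proj(C,[.4815,.285,.165]);print(p)
m=cv2.inRange(h,np.array((45,80,60)),np.array((80,255,255))); n,l,st,c=cv2.connectedComponentsWithStats(m)
for k in range(1,n):
    if st[k,4]>60: print("green",st[k,4],c[k].round(1),cast(C,*c[k],.165).round(4))
C,S=snap("side","sf")
M=np.vstack([cv2.resize(S[100:340,150:470,::-1],(480,360),interpolation=cv2.INTER_CUBIC)])
u,v=int(np.clip(p[0]-80,0,480)),int(np.clip(p[1]-90,0,220)); M=np.hstack([M,cv2.resize(W[v:v+180,u:u+160],(320,360),interpolation=cv2.INTER_CUBIC)]); cv2.imwrite("pics/mf.png",M)
E
```

```text
26.25 [0.51614609 0.37864229 0.27620716] 0.05271713151984673
[317.53310894  62.7924242 ]
green 240 [318.   62.5] [0.4811 0.2849 0.165 ]
green 214 [164.1  97.9] [0.6017 0.2673 0.165 ]
green 84 [354.2 199.9] [0.4904 0.3978 0.165 ]
```

View pics/mf.png

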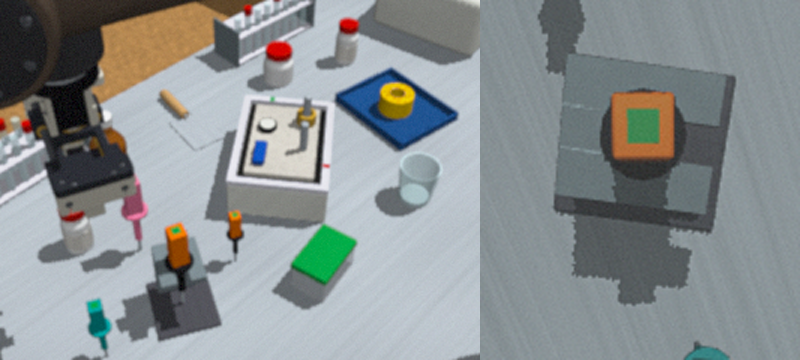

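The final view shows the roll flat in the tray (395,100), the probe hanging upright in its fork (178,255), and the collar still on its post (306,117). The gripper is clear of everything.

```bash
python3 -c "
from rig import bot
print(bot.sign_off())"
```

```text
the job is handed in; nothing more can be done
None
```

The job is handed in at about 26 s: the roll lies flat in the blue tray, the probe ran the seam from red to green in one pass at about 4 cm/s without leaving the groove and hangs back in its fork, and the collar is still on its post with nothing else disturbed.

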